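# Reload the glue press

### The job

The light-faced lamination in the little glue press is cured. Take the steel weight, the jar of screws and the caul off it and set all three on the cork mat, then lay the light lamination across the two bearers of the drying rack, centred and in line with the rack. Load the dark-faced blank into the press, centred between the dowels, and put the caul back square on top of it with the steel weight and the jar standing on the caul again, one in the middle of each half.

Things in the scene. Friction and masses are not known exactly. Their poses are not given: they have to be found in the camera images.
- press_bed_top (a point): Glue press, fixed: white-faced board 180 x 60 mm (x, y) on two cross bearers (18 mm high, |x| 47 to 77 mm) with four wooden dowels, 12 mm thick, at x +-62, y +-45 mm, 30 mm higher than the white face: 78 mm clear between them. Point: centre of the white face, 33 mm above the bench, z up. Between the bearers fingers have room down to the bench. Pile at the start: light lamination, caul, weights.
- drying_rack_top (a point): Drying rack, fixed: two pale bearers, each 14 mm wide, 120 mm long (along y), 25 mm high, at x = +-56 mm, joined by a stretcher 24 mm wide and 12 mm high along x. Point: the rack's centre at the bearers' tops, 25 mm above the bench, z up. A lamination lies across both bearers with its length along the rack's x.
- cork_mat_top (a point): Thin cork mat fixed to the bench, 205 mm (x) by 225 mm (y), 3 mm thick; the point is the centre of its top, z up. It is empty at the start: the place to park the weights and the caul.
- light_blank_mid (a point): The cured lamination: a flat wooden piece 170 x 66 x 18 mm (x, y, z) of three glued layers, pale faces and a dark core, 0.13 kg. It lies in the press under the caul at the start; its ends show 12 mm beyond the caul. The point is its centre.
- dark_blank_mid (a point): The next blank: same size, 170 x 66 x 18 mm, dark faces and a pale core, 0.13 kg; it lies flat and alone on the bench. The point is its centre.
- caul_mid (a point): Caul (pressing board): a mid-brown wooden block 146 x 60 x 20 mm (x, y, z) with four dark plugs at the corners, 0.16 kg. The point is its centre; x runs along its length, z up. The two weights stand on it centred 38 mm either side of its middle, along its length.
- steel_weight_mid (a point): Bright steel block used as a weight: 50 mm (x) by 56 mm (y) by 38 mm high, two small holes in its top, about 0.65 kg. The point is its centre. It stands at one end of the caul or the other.
- jar_mid (a point): Round jar of screws used as the other weight: 60 mm across, 73 mm high, white body with a grey lid (the top 15 mm, 59 mm across), about 0.3 kg. The point is its centre, half-way up. It stands at the other end of the caul.
Not all that is in view belongs to the job. Of the things that look like the part that bears steel_weight_mid, the larger one is meant.

How it is judged:
By the outcome, as a careful person would: the job done as asked, in the order asked, and still so for the second after the job is handed in, with the robot touching nothing.
It also fails if it takes over 147 s, if anything falls off the work surface, if the arm or the gripper's body presses on something with over 40 N, if the wrist force passes 120 N, or if a joint passes its speed limit or range.

### The arm

A 6-joint arm with a two-finger parallel gripper is mounted at the origin on a cart in front of the work surface, level with it; the furniture and walls round the work are solid. World frame = base frame: x ahead of the robot, y to its left, z up, the work surface at z = 0. Lengths are in m, angles in rad, forces in N, time in s.
With the tool pointing down it reaches from about 0.325 to 0.85 m from the base axis. Payload 15.5 kg.
Tool frame: the origin (TCP) lies midway between the tips of the shut fingers; the grasp point (between the pads) lies 19 mm behind it; z points along the fingers, x is the direction in which the jaws open and shut, and the axes are right-handed (so a half turn about z gives the same grasp; the last joint's range is limited). The gripper opens to 91 mm and grips with 3 to 60 N. Pads are 32 mm wide; open, the fingers measure 118 mm over their backs; the gripper's body (76 mm by 178 mm) begins 60 mm behind the grasp point.
Start: joints at [-1.232, 0.494, 1.345, -0, 1.302, -0.096], TCP at [0.263, -0.567, 0.214] pointing down, gripper open.
Joint ranges: [-2.91, 2.91], [-0.82, 2.16], [0.22, 2.67], [-1.22, 4.37], [0.12, 2.79], [-3.08, 3.08]. Speed limits (rad/s): [1.89, 1.89, 2.57, 3.01, 3.01, 3.01].

### API

Orientations are given as a unit quaternion [x, y, z, w].
In Python, from workcell import sensors, vision, r gives the robot as it stands.
- The arm moves only by the tool send_rows, never from a script. Its argument "rows" is a list of rows, each a list of 3 entries, a list of its own where there are three numbers: the shift along the tool's x, y, z in m, then the turn about the tool's z in rad, then the opening in per cent of the stroke, from 0 (shut) to 100 (fully open). A call has 1 to 10 rows; each row is the pose to reach, as a shift and turn from the pose measured when the call began, along the tool's axes at that moment; what a row does not reach only later rows make up. A row lasts 1/10 s, in which the tool goes at most 50 mm and 8.59 degrees, less where a joint would pass 70% of its speed; a pose out of reach is approached as far as the arm can. A call with a gripper value outside its range is refused whole. The fingers move at their own pace and stop on an object; the grip force is fixed at half the most. Time passes only in rows, so rows that repeat a pose let the fingers close. It gives the time, the measured TCP pose, the force and the opening at its end, in the units of the state.
- sensors.get_state(): the state, without advancing time (a new reading comes with each control period).
- vision.snapshot(name): name is "scene" or "top"; returns the picture (480x640x3 uint8, blue, green, red); there is no depth.
- vision.camera_model(name): a dict with "vfov" (degrees; the focal length in pixels is half the picture's height over the tangent of half this angle, whatever the lens; pixels are square), "cx", "cy" (the principal point, pixels), "rvec" (rotation vector, rad) and "tvec" (3), from world to camera coordinates, as OpenCV has them. Camera axes: x right, y down, z forward; pixel columns grow to the right and rows downward; lengths in m; the calibration is good to about 2 mm. A picture is of the moment at which its call begins. camera_model takes no time and is no camera call.
- r.finish_job(): hands the job in, once; it reports no verdict.
Trained networks look in the newest picture that a camera, given by its name, has taken for a name from the list of things; names that differ only in an ending like _2 or _b are one class to them, and where a whole thing is asked for, a point or a joint stands for the part that bears it (a point fixed in the world has none). Each returns a list of dicts, best first, with "conf" (0 to 1); they miss things now and then, are a little off and sometimes report something else, mostly with a low value. They report only what shows in the picture. A call takes as long as a camera call. They do not tell look-alikes from the thing itself.
- vision.regions_of(camera, name): "mask" (480x640 bool, what is visible of it) and "extent" ([left, top, right, bottom] in pixels, round what is visible of it).
The state is a dict: "clock": time; "joints": joint angles; "qd": joint speeds; "joint_efforts": joint torques, N m; "tool_pos": TCP position; "eef_rot": TCP orientation; "contact_force": force on the tool from outside, world axes, zero at the start; "ft_torque": the same for the moment, N m; "finger_gap": finger opening in m.
Only numpy, scipy, OpenCV 4.12 (cv2) and the standard library are available. Lean on these libraries where they do the work, as an engineer would, in place of code of your own. Each camera call takes 0.05 s, during which the arm holds its last target. There are 200 camera calls.

## Working session

There is one attempt and no reset: what is moved stays moved. The work goes in short steps, Python scripts to look and compute and a tool call to move; the robot and the scene stay as the last step left them, time stands still between calls to the robot, and variables do not carry over. Pictures are saved under pics/ and viewed, about 12 in all and at most 16, crops included, and the job is handed in when it is done.

Besides the shell and the picture viewer there is one more tool, called after ">>>" by a JSON object that holds its "fn" and its "kwargs", one argument or row to a line. send_rows: Moves the arm, as the interface text tells. Its arguments: {"type":"object","properties":{"rows":{"type":"array"}},"required":["rows"]}

```bash
ls; mkdir -p pics
python3 - <<'E'
from workcell import sensors, vision, r
import cv2,numpy as np
for c in("scene","top"):
    cv2.imwrite(f"pics/{c}0.png",vision.snapshot(c)); m=vision.camera_model(c); print(c,m)
    for n in["press_bed_top","drying_rack_top","cork_mat_top","light_blank_mid","dark_blank_mid","caul_mid","steel_weight_mid","jar_mid"]:
        try: print(n,[(round(d["conf"],2),list(np.round(d["extent"],0)),int(d["mask"].sum())) for d in vision.regions_of(c,n)][:4])
        except Exception as e: print(n,e)
print(sensors.get_state())
E
```

```text
pics
scene {'vfov': 49.34562373490792, 'cx': 315.8339159123585, 'cy': 235.14818493456227, 'rvec': array([ 0.55340004, -2.53372089,  1.41285382]), 'tvec': array([0.50384345, 0.16681061, 1.20554714])}
press_bed_top [(0.94, [np.float64(222.0), np.float64(294.0), np.float64(306.0), np.float64(345.0)], 1042)]
drying_rack_top [(0.62, [np.float64(316.0), np.float64(204.0), np.float64(370.0), np.float64(240.0)], 688)]
cork_mat_top [(0.63, [np.float64(252.0), np.float64(230.0), np.float64(360.0), np.float64(300.0)], 3345)]
light_blank_mid [(0.85, [np.float64(226.0), np.float64(299.0), np.float64(308.0), np.float64(327.0)], 551)]
dark_blank_mid [(0.8, [np.float64(341.0), np.float64(185.0), np.float64(396.0), np.float64(204.0)], 781)]
caul_mid [(0.85, [np.float64(229.0), np.float64(286.0), np.float64(300.0), np.float64(322.0)], 927)]
steel_weight_mid [(0.94, [np.float64(230.0), np.float64(272.0), np.float64(267.0), np.float64(299.0)], 738), (0.89, [np.float64(223.0), np.float64(371.0), np.float64(250.0), np.float64(394.0)], 448)]
jar_mid [(0.95, [np.float64(266.0), np.float64(262.0), np.float64
[... 1266 characters left out ...]
0.9, 'joints': array([-1.23148817e+00,  4.93639414e-01,  1.34548122e+00, -4.55926624e-05,
        1.30253068e+00, -9.54651314e-02]), 'qd': array([ 1.24125269e-03,  7.65810582e-04,  2.74235478e-06,  1.31532373e-04,
       -6.08229906e-04, -4.73890832e-04]), 'joint_efforts': array([ 3.51863739e-03, -8.78655624e+01, -3.82250118e+01,  7.11882859e-02,
        4.37369768e-02,  1.66666068e-04]), 'tool_pos': array([ 0.2632608 , -0.56684741,  0.21389682]), 'eef_rot': array([ 8.42975608e-01, -5.37951784e-01, -3.66431207e-05, -7.44100762e-07]), 'contact_force': array([ 0.64081001, -0.16183481, -0.11718566]), 'ft_torque': array([-0.05999535,  0.0029444 , -0.04362667]), 'finger_gap': 0.09122261277341753}
```

Run:
```python
import cv2
a=cv2.imread("pics/top0.png")[180:330,140:520];cv2.imwrite("pics/topc.png",cv2.resize(a,None,fx=2.1,fy=2.1,interpolation=cv2.INTER_CUBIC))
a=cv2.imread("pics/scene0.png")[170:410,190:430];cv2.imwrite("pics/scenec.png",cv2.resize(a,None,fx=2.5,fy=2.5,interpolation=cv2.INTER_CUBIC))
```

```text
(no output)
```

View pics/topc.png

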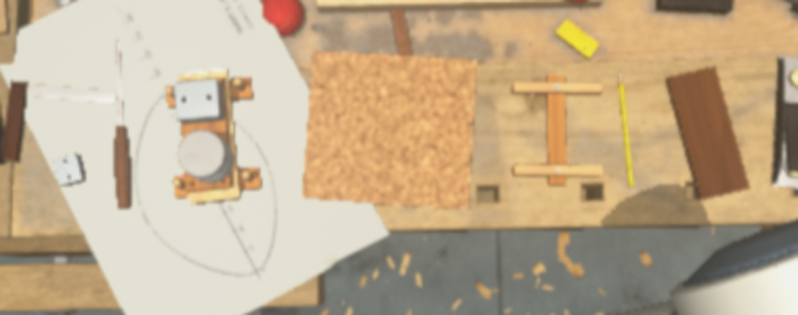

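View pics/scenec.png

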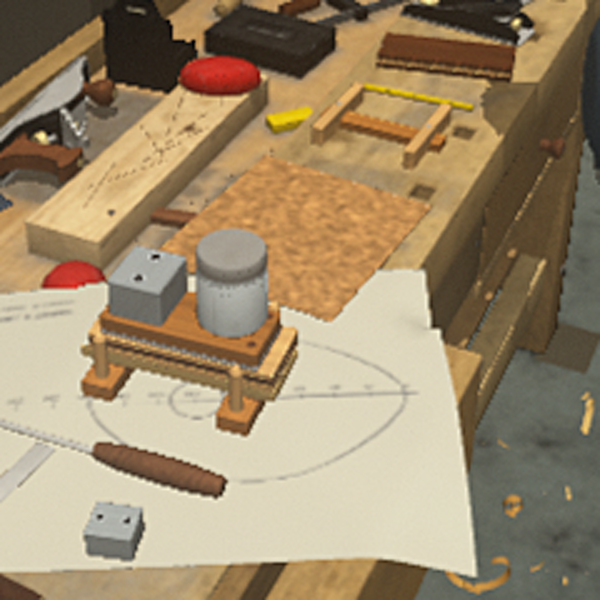

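The job's steel weight is the larger block, on the caul (scene 248,285). The smaller block (scene 236,382) is lying alone on the paper. Next I fit box models to the network masks in both views.

```bash
cat > h.py <<'E'
from workcell import sensors, vision, r
import cv2, numpy as np
from scipy.optimize import minimize
S=4; CAM={c:vision.camera_model(c) for c in("scene","top")}
def proj(c,P):
    m=CAM[c]; f=240/np.tan(np.radians(m["vfov"])/2)
    return cv2.projectPoints(np.asarray(P,float).reshape(-1,3),m["rvec"],m["tvec"],np.array([[f,0,m["cx"]],[0,f,m["cy"]],[0,0,1.]]),None)[0][:,0]
def back(c,uv,z):
    m=CAM[c]; f=240/np.tan(np.radians(m["vfov"])/2); R=cv2.Rodrigues(m["rvec"])[0]; o=-R.T@m["tvec"]
    d=R.T@np.array([(uv[0]-m["cx"])/f,(uv[1]-m["cy"])/f,1]); return o+d*(z-o[2])/d[2]
def B(x0,x1,y0,y1,z0,z1): return np.array([(x,y,z) for x in(x0,x1) for y in(y0,y1) for z in(z0,z1)])/1000
def box(l,w,h): return [B(-l/2,l/2,-w/2,w/2,-h/2,h/2)]
a=np.linspace(0,2*np.pi,40)
cyl=[np.array([(.03*np.cos(t),.03*np.sin(t),z) for t in a for z in(-.0365,.0365)])]
PRESS=[B(-90,90,-30,30,-15,0),B(-77,-47,-52,52,-33,-15),B(47,77,-52,52,-33,-15)]+[B(x-6,x+6,y-6,y+6,-33,30) for x in(-62,62) for y in(-45,45)]
RACK=[B(-63,-49,-60,60,-25,0),B(49,63,-60,60,-25,0),B(-56,56,-12,12,-25,-13)]
M=dict(dark_blank_mid=box(170,66,18),light_blank_mid=box(170,66,18),caul_mid=box(146,60,20),steel_weight_mid=box(50,56,38),jar_mid=cyl,press_bed_top=PRESS,drying_rack_top=RACK,cork_mat_top=[B(-102.5,102.5,-112.5,112.5,-3,0)])
def sil(c,n,p):  # p=x,y,z,yaw
    im=np.zeros((480*S,640*S),np.uint8); cs,s=np.cos(p[3]),np.sin(p[3])
    for b in M[n]:
        P=np.c_[b[:,0]*cs-b[:,1]*s+p[0],b[:,0]*s+b[:,1]*cs+p[1],b[:,2]+p[2]]
        cv2.fillConvexPoly(im,cv2.convexHull(((proj(c,P)+.5)*S).round().astype(np.int32)),1)
    return im
def mask(c,n,near=None):
    d=vision.regions_of(c,n)
    if near is not None: d.sort(key=lambda q:np.hypot((q["extent"][0]+q["extent"][2])/2-near[0],(q["extent"][1]+q["extent"][3])/2-near[1]))
    return cv2.resize(d[0]["mask"].astype(np.uint8),None,fx=S,fy=S,interpolation=cv2.INTER_NEAREST) if d else None
def fit(n,p0,masks,free=(0,1,3),ignore={}):
    p0=np.array(p0,float); free=list(free); sc=np.array([.02,.02,.02,.15])[free]
    def cost(q):
        p=p0.copy(); p[free]+=q*sc; t=0
        for c,m in masks.items():
            x=sil(c,n,p)^m
            if c in ignore: x=x*(1-ignore[c])
            t+=x.sum()
        return t/S/S
    best=None; q=np.zeros(len(free))
    for k in range(3):
        sx=np.vstack([q]+[q+v for v in np.eye(len(free))*(1,.5,.2)[k]])
        o=minimize(cost,q,method="Nelder-Mead",options=dict(initial_simplex=sx,xatol=.005,fatol=.2,maxiter=150)); q=o.x
    p=p0.copy(); p[free]+=q*sc
    return p,o.fun,[int(m.sum()/S/S) for m in masks.values()]
def go(x,y,z,yaw=None):
    "shift and turn in tool axes to reach world TCP, jaw axis (tool x) at world angle yaw (mod pi)"
    s=sensors.get_state(); from_q=__import__("scipy.spatial.transform",fromlist=["Rotation"]).Rotation.from_quat(s["eef_rot"]); R=from_q.as_matrix()
    d=R.T@(np.array([x,y,z])-s["tool_pos"]); t=0
    if yaw is not None:
        cur=np.arctan2(R[1,0],R[0,0]); t=-((yaw-cur+np.pi/2)%np.pi-np.pi/2)
    print("shift",np.round(d,4),"turn",round(t,4),"j6",round(s["joints"][5],2),"t",round(s["clock"],1))
E
python3 - <<'E'
from h import *
for c in CAM: vision.snapshot(c)
def cen(m): ys,xs=np.nonzero(m); return xs.mean()/S,ys.mean()/S
z=dict(dark_blank_mid=.009,drying_rack_top=.0,cork_mat_top=.003,jar_mid=.1075,steel_weight_mid=.09,press_bed_top=.033)
near=dict(steel_weight_mid=dict(scene=(248,285),top=(236,230)))
res={};ms={}
for n in z: ms[n]={c:mask(c,n,near.get(n,{}).get(c)) for c in CAM}
pile={c:(ms["jar_mid"][c]|ms["steel_weight_mid"][c]) for c in CAM}
for c in CAM:
    for n in("caul_mid","light_blank_mid"): pile[c]=pile[c]|mask(c,n)
for n in z:
    p0=[*back("top",cen(ms[n]["top"]),z[n])[:2],z[n] if n!="drying_rack_top" else .025,0]
    print(n,"start",np.round(p0,3),"scene-ray",np.round(back("scene",cen(ms[n]["scene"]),z[n]),3))
    for yaw in (0,1.57):
      p0[3]=yaw
      ig={}
      if n=="press_bed_top": ig={c:cv2.dilate(pile[c],np.ones((5,5),np.uint8)) for c in CAM}
      if n=="steel_weight_mid": ig={c:ms["jar_mid"][c] for c in CAM}
      for fr in ((0,1,3),(0,1,2,3)):
        p,f,a=fit(n,p0,ms[n],fr,ig); print("  ",fr,np.round(p,4),round(f),a)
E
```

```text
dark_blank_mid start [ 0.529 -0.367  0.009  0.   ] scene-ray [ 0.53  -0.36   0.009]
   (0, 1, 3) [ 0.5317 -0.3654  0.009   0.2178] 112 [779, 1603]
   (0, 1, 2, 3) [ 0.532  -0.3658  0.0084  0.211 ] 108 [779, 1603]
   (0, 1, 3) [ 0.5317 -0.3655  0.009   0.2184] 111 [779, 1603]
   (0, 1, 2, 3) [ 0.5321 -0.3659  0.0084  0.2103] 108 [779, 1603]
drying_rack_top start [ 0.542 -0.17   0.025  0.   ] scene-ray [ 0.541 -0.173  0.   ]
   (0, 1, 3) [ 0.5399 -0.1646  0.025  -0.0284] 321 [600, 824]
   (0, 1, 2, 3) [ 0.5403 -0.1648  0.0239 -0.0274] 315 [600, 824]
   (0, 1, 3) [ 0.5466 -0.2179  0.025   1.6292] 2009 [600, 824]
   (0, 1, 2, 3) [ 0.5397 -0.1717  0.0407  1.6167] 2296 [600, 824]
cork_mat_top start [0.544 0.058 0.003 0.   ] scene-ray [0.533 0.061 0.003]
   (0, 1, 3) [ 0.5473  0.0592  0.003  -0.0908] 1024 [3328, 5509]
   (0, 1, 2, 3) [ 0.5474  0.0598  0.0027 -0.0837] 1013 [3328, 5509]
   (0, 1, 3) [0.5536 0.0559 0.003  1.4333] 1969 [3328, 5509]
   (0, 1, 2, 3) [0.5492 0.0588 0.0024 1.3866] 1960 [3328, 5509]
jar_mid start [0.499 0.29  0.108 0.   ] scene-ray [0.499 0.293 0.108]
   (0, 1, 3) [
[... 160 characters left out ...]
 515]
   (0, 1, 2, 3) [0.5008 0.2911 0.107  1.6685] 111 [1245, 515]
steel_weight_mid start [0.573 0.303 0.09  0.   ] scene-ray [0.572 0.307 0.09 ]
   (0, 1, 3) [0.5737 0.305  0.09   0.1778] 173 [745, 417]
   (0, 1, 2, 3) [0.575  0.3032 0.0877 0.1832] 165 [745, 417]
   (0, 1, 3) [0.5739 0.3044 0.09   1.8495] 219 [745, 417]
   (0, 1, 2, 3) [0.5722 0.3031 0.0876 1.6895] 222 [745, 417]
press_bed_top start [0.532 0.279 0.033 0.   ] scene-ray [0.524 0.351 0.033]
   (0, 1, 3) [0.5405 0.299  0.033  0.0839] 352 [845, 386]
   (0, 1, 2, 3) [0.5403 0.2996 0.0333 0.0876] 353 [845, 386]
   (0, 1, 3) [0.5901 0.2664 0.033  1.9808] 1876 [845, 386]
   (0, 1, 2, 3) [0.5908 0.2627 0.0275 1.9323] 1885 [845, 386]
```

```bash
python3 -c "
from h import *
go(.574,.3045,.20,1.752)"
```

```text
shift [-0.6594 -0.6488  0.014 ] turn 0.2535 j6 -0.1 t 1.8
```

>>> {"fn": "send_rows", "kwargs": {
  "rows": [
    [[-0.66,-0.65,0.014],0.253,100],
    [[-0.66,-0.65,0.014],0.253,100],
    [[-0.66,-0.65,0.014],0.253,100],
    [[-0.66,-0.65,0.014],0.253,100],
    [[-0.66,-0.65,0.014],0.253,100],
    [[-0.66,-0.65,0.014],0.253,100],
    [[-0.66,-0.65,0.014],0.253,100],
    [[-0.66,-0.65,0.014],0.253,100],
    [[-0.66,-0.65,0.014],0.253,100],
    [[-0.66,-0.65,0.014],0.253,100]
  ]
}}

```text
clock: 2.8
tool_pos: [0.4318, -0.0941, 0.2066]
eef_rot: [0.768, -0.64, 0.0, -0.0]
contact_force: [1.9, -1.1, -0.1]
finger_gap: 0.0912
```

```bash
python3 -c "
from h import *
go(.574,.3045,.20,1.752)"
```

```text
shift [-0.3664 -0.2118  0.0067] turn 0.0003 j6 1.04 t 2.8
```

>>> {"fn": "send_rows", "kwargs": {
  "rows": [
    [[-0.366,-0.212,0.007],0,100],
    [[-0.366,-0.212,0.007],0,100],
    [[-0.366,-0.212,0.007],0,100],
    [[-0.366,-0.212,0.007],0,100],
    [[-0.366,-0.212,0.007],0,100],
    [[-0.366,-0.212,0.007],0,100],
    [[-0.366,-0.212,0.007],0,100],
    [[-0.366,-0.212,0.007],0,100],
    [[-0.366,-0.212,0.007],0,100],
    [[-0.366,-0.212,0.007],0,100]
  ]
}}

```text
clock: 3.8
tool_pos: [0.5748, 0.3074, 0.1991]
eef_rot: [0.769, -0.639, 0.0, -0.001]
contact_force: [0.6, -0.2, -0.8]
finger_gap: 0.0912
```

Run:
```python
from h import *
go(.574,.3045,.078,1.752)
a=np.hstack([vision.snapshot("scene")[210:360,190:340],vision.snapshot("top")[170:320,170:320]])
cv2.imwrite("pics/g1.png",cv2.resize(a,None,fx=2.6,fy=2.6,interpolation=cv2.INTER_CUBIC))
```

```text
shift [0.0027 0.0014 0.1211] turn 0.0032 j6 1.79 t 3.8
```

View pics/g1.png

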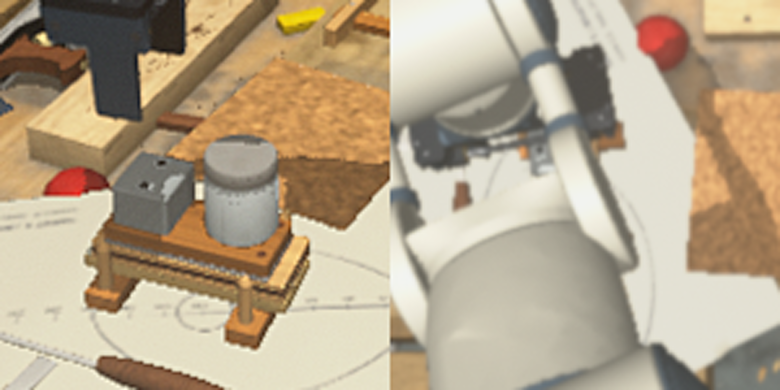

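>>> {"fn": "send_rows", "kwargs": {
  "rows": [
    [[0.003,0.001,0.04],0,100],
    [[0.003,0.001,0.08],0,100],
    [[0.003,0.001,0.11],0,100],
    [[0.003,0.001,0.121],0,100],
    [[0.003,0.001,0.121],0,100],
    [[0.003,0.001,0.121],0,80],
    [[0.003,0.001,0.121],0,70],
    [[0.003,0.001,0.121],0,60],
    [[0.003,0.001,0.121],0,50],
    [[0.003,0.001,0.121],0,30]
  ]
}}

```text
clock: 4.9
tool_pos: [0.5738, 0.3017, 0.0792]
eef_rot: [0.769, -0.64, 0.0, -0.001]
contact_force: [-2.2, 4.4, 6.7]
finger_gap: 0.058
```

>>> {"fn": "send_rows", "kwargs": {
  "rows": [
    [[0,0,0],0,20],
    [[0,0,0],0,20],
    [[0,0,0],0,20],
    [[0,0,-0.02],0,20],
    [[0,0,-0.05],0,20],
    [[0,0,-0.09],0,20],
    [[0,0,-0.12],0,20],
    [[0,0,-0.12],0,20]
  ]
}}

```text
clock: 5.7
tool_pos: [0.5756, 0.3024, 0.2032]
eef_rot: [0.769, -0.64, 0.002, -0.003]
contact_force: [1.2, 0.4, -6.1]
finger_gap: 0.0576
```

Run:
```python
from h import *
go(.603,.1247,.14,1.48)
```

```text
shift [0.1798 0.0058 0.0629] turn 0.2733 j6 1.78 t 5.7
```

>>> {"fn": "send_rows", "kwargs": {
  "rows": [
    [[0.045,0.001,0.0],0.08,20],
    [[0.09,0.003,0.0],0.16,20],
    [[0.135,0.004,0.01],0.24,20],
    [[0.175,0.006,0.05],0.273,20],
    [[0.18,0.006,0.09],0.273,20],
    [[0.18,0.006,0.13],0.273,20],
    [[0.18,0.006,0.16],0.273,20],
    [[0.18,0.006,0.17],0.273,20],
    [[0.18,0.006,0.17],0.273,20]
  ]
}}

```text
clock: 6.6
tool_pos: [0.6022, 0.1245, 0.031]
eef_rot: [-0.674, 0.738, -0.0, 0.002]
contact_force: [0.5, 0.3, -6.0]
finger_gap: 0.0568
```

Run:
```python
from h import *
go(.603,.1247,.0115,1.48)
```

```text
shift [-0.0002 -0.0008  0.0195] turn 0.0003 j6 1.77 t 6.6
```

>>> {"fn": "send_rows", "kwargs": {
  "rows": [
    [[0,0,0.01],0,20],
    [[0,0,0.017],0,20],
    [[0,0,0.0195],0,20],
    [[0,0,0.0195],0,20],
    [[0,0,0.0195],0,70],
    [[0,0,0.0195],0,90],
    [[0,0,0.0195],0,100],
    [[0,0,0.0195],0,100],
    [[0,0,0.01],0,100],
    [[0,0,-0.03],0,100]
  ]
}}

```text
clock: 7.6
tool_pos: [0.5998, 0.1242, 0.059]
eef_rot: [-0.674, 0.738, 0.001, -0.0]
contact_force: [0.7, 0.2, 0.8]
finger_gap: 0.0912
```

>>> {"fn": "send_rows", "kwargs": {
  "rows": [
    [[0,0,-0.05],0,100],
    [[0,0,-0.1],0,100],
    [[0,0,-0.13],0,100],
    [[0,0,-0.15],0,100],
    [[0,0,-0.15],0,100]
  ]
}}

```text
clock: 8.1
tool_pos: [0.6016, 0.1241, 0.2129]
eef_rot: [-0.674, 0.738, -0.0, 0.002]
contact_force: [0.2, 0.8, -0.6]
finger_gap: 0.0914
```

Run:
```python
from h import *
go(.501,.2915,.195,1.74)
for c in CAM: vision.snapshot(c)
near=dict(scene=(248,285),top=(236,230))
print([(round(d["conf"],2),d["extent"]) for d in vision.regions_of("scene","steel_weight_mid")])
```

```text
shift [-0.1576  0.1154  0.018 ] turn -0.2597 j6 1.77 t 8.1
[(0.93, [225.3, 373.3, 246.4, 394.3]), (0.53, [261.9, 249.0, 292.5, 273.5])]
```

>>> {"fn": "send_rows", "kwargs": {
  "rows": [
    [[-0.157,0.115,0.018],-0.26,100],
    [[-0.157,0.115,0.018],-0.26,100],
    [[-0.157,0.115,0.018],-0.26,100],
    [[-0.157,0.115,0.018],-0.26,100],
    [[-0.157,0.115,0.018],-0.26,100],
    [[-0.157,0.115,0.018],-0.26,100],
    [[-0.157,0.115,0.018],-0.26,100]
  ]
}}

```text
clock: 8.95
tool_pos: [0.4995, 0.2899, 0.1905]
eef_rot: [0.764, -0.645, -0.002, 0.001]
contact_force: [0.1, 0.3, -0.0]
finger_gap: 0.0913
```

Run:
```python
from h import *
go(.501,.2915,.085,1.74)
```

```text
shift [-0.0011 -0.0022  0.1055] turn -0.0002 j6 1.82 t 8.9
```

>>> {"fn": "send_rows", "kwargs": {
  "rows": [
    [[-0.001,-0.002,0.04],0,100],
    [[-0.001,-0.002,0.075],0,100],
    [[-0.001,-0.002,0.1],0,100],
    [[-0.001,-0.002,0.105],0,100],
    [[-0.001,-0.002,0.105],0,100],
    [[-0.001,-0.002,0.105],0,85],
    [[-0.001,-0.002,0.105],0,75],
    [[-0.001,-0.002,0.105],0,65],
    [[-0.001,-0.002,0.105],0,50],
    [[-0.001,-0.002,0.105],0,30]
  ]
}}

```text
clock: 9.95
tool_pos: [0.5011, 0.2915, 0.0861]
eef_rot: [0.764, -0.645, -0.002, 0.001]
contact_force: [-1.5, 0.6, 6.8]
finger_gap: 0.0591
```

>>> {"fn": "send_rows", "kwargs": {
  "rows": [
    [[0,0,0],0,20],
    [[0,0,0],0,20],
    [[0,0,0],0,20],
    [[0,0,-0.02],0,20],
    [[0,0,-0.05],0,20],
    [[0,0,-0.08],0,20],
    [[0,0,-0.09],0,20],
    [[0,0,-0.09],0,20]
  ]
}}

```text
clock: 10.75
tool_pos: [0.502, 0.2917, 0.1769]
eef_rot: [0.764, -0.645, -0.001, -0.0]
contact_force: [-0.4, 1.1, -2.6]
finger_gap: 0.059
```

Run:
```python
from h import *
go(.5035,.1337,.04,1.48)
```

```text
shift [0.1563 0.025  0.1366] turn 0.26 j6 1.82 t 10.8
```

>>> {"fn": "send_rows", "kwargs": {
  "rows": [
    [[0.045,0.007,0.0],0.08,20],
    [[0.09,0.014,0.0],0.16,20],
    [[0.13,0.02,0.02],0.24,20],
    [[0.156,0.025,0.06],0.26,20],
    [[0.156,0.025,0.1],0.26,20],
    [[0.156,0.025,0.13],0.26,20],
    [[0.156,0.025,0.137],0.26,20],
    [[0.156,0.025,0.137],0.26,20]
  ]
}}

```text
clock: 11.55
tool_pos: [0.5022, 0.1339, 0.0382]
eef_rot: [-0.674, 0.738, 0.002, -0.001]
contact_force: [-0.8, 0.0, -1.2]
finger_gap: 0.059
```

Run:
```python
from h import *
go(.5035,.1337,.018,1.48)
```

```text
shift [ 0.0001 -0.0014  0.0202] turn 0.0001 j6 1.8 t 11.6
```

Release, climb, and move away towards the robot so the press is visible to both cameras.

>>> {"fn": "send_rows", "kwargs": {
  "rows": [
    [[0,0,0.01],0,20],
    [[0,0,0.018],0,20],
    [[0,0,0.02],0,20],
    [[0,0,0.02],0,20],
    [[0,0,0.02],0,70],
    [[0,0,0.02],0,90],
    [[0,0,0.02],0,100],
    [[0,0,0.02],0,100],
    [[0,0,0.0],0,100],
    [[0,0,-0.03],0,100]
  ]
}}

```text
clock: 12.55
tool_pos: [0.5013, 0.1337, 0.0677]
eef_rot: [-0.674, 0.738, 0.003, -0.002]
contact_force: [1.0, -0.0, 0.4]
finger_gap: 0.0909
```

>>> {"fn": "send_rows", "kwargs": {
  "rows": [
    [[0,0,-0.05],0,100],
    [[0,0,-0.1],0,100],
    [[0.05,0.0,-0.13],0,100],
    [[0.1,0.0,-0.13],0,100],
    [[0.15,0,-0.13],0,100],
    [[0.2,0,-0.13],0,100],
    [[0.2,0,-0.13],0,100]
  ]
}}

```text
clock: 13.25
tool_pos: [0.4837, -0.0701, 0.1979]
eef_rot: [-0.673, 0.74, 0.002, -0.003]
contact_force: [-0.8, 0.8, 0.8]
finger_gap: 0.0915
```

```bash
cat > look.py <<'E'
from h import *
import sys
def cen(m): ys,xs=np.nonzero(m); return xs.mean()/S,ys.mean()/S
def look(names,png=None,ign={},near={}):
    im={c:vision.snapshot(c) for c in CAM}; ms={}
    for n in names: ms[n]={c:mask(c,n,near.get(n,{}).get(c)) for c in CAM}
    for n,p0 in names.items():
        m={c:v for c,v in ms[n].items() if v is not None}
        ig={c:cv2.dilate(np.clip(sum(ms[k][c] for k in ign.get(n,()) if ms[k][c] is not None)+np.zeros((480*S,640*S),np.uint8),0,1).astype(np.uint8),np.ones((5,5),np.uint8)) for c in m}
        for fr in((0,1,3),(0,1,2,3)):
            p,f,a=fit(n,p0,m,fr,ig); print(n,fr,np.round(p,4),round(f),a)
    if png:
        a=np.hstack([im["scene"][190:350,200:400],im["top"][180:340,190:390]]); cv2.imwrite(png,cv2.resize(a,None,fx=2,fy=2,interpolation=cv2.INTER_CUBIC))
E
python3 - <<'E'
from look import *
print(sensors.get_state()["tool_pos"])
look(dict(caul_mid=[.537,.298,.061,.17],light_blank_mid=[.54,.298,.042,.1],press_bed_top=[.5405,.299,.033,.085]),"pics/g2.png",dict(light_blank_mid=["caul_mid"],press_bed_top=["caul_mid","light_blank_mid"]))
E
```

```text
[ 0.48370348 -0.07005747  0.19787521]
caul_mid (0, 1, 3) [0.5359 0.3004 0.061  0.0805] 226 [1597, 1207]
caul_mid (0, 1, 2, 3) [0.5366 0.3001 0.0586 0.0807] 211 [1597, 1207]
light_blank_mid (0, 1, 3) [0.5348 0.3011 0.042  0.1352] 118 [182]
light_blank_mid (0, 1, 2, 3) [ 0.5417  0.3106 -0.0166  0.1501] 76 [182]
press_bed_top (0, 1, 3) [0.5403 0.3045 0.033  0.0874] 663 [1086]
press_bed_top (0, 1, 2, 3) [0.5418 0.3026 0.0308 0.0898] 661 [1086]
```

View pics/g2.png

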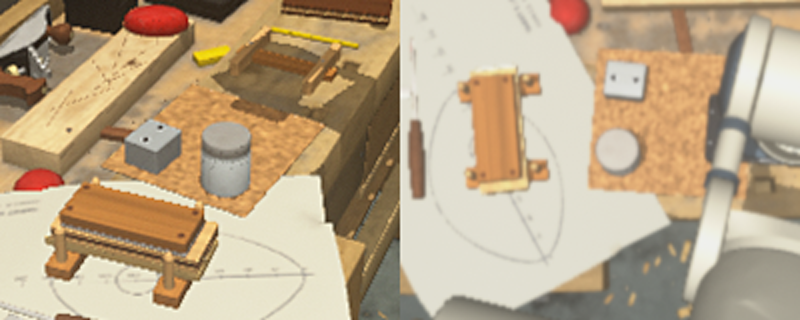

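Weight and jar stand on the mat. The caul is clear in the press at (0.536, 0.300), yaw 0.08.

```bash
python3 -c "
from h import *
go(.536,.300,.15,1.652)"
```

```text
shift [-0.3677 -0.0195  0.0477] turn -0.1702 j6 1.41 t 13.7
```

>>> {"fn": "send_rows", "kwargs": {
  "rows": [
    [[-0.368,-0.02,0.03],-0.17,100],
    [[-0.368,-0.02,0.03],-0.17,100],
    [[-0.368,-0.02,0.03],-0.17,100],
    [[-0.368,-0.02,0.03],-0.17,100],
    [[-0.368,-0.02,0.048],-0.17,100],
    [[-0.368,-0.02,0.048],-0.17,100],
    [[-0.368,-0.02,0.048],-0.17,100],
    [[-0.368,-0.02,0.048],-0.17,100],
    [[-0.368,-0.02,0.048],-0.17,100],
    [[-0.368,-0.02,0.048],-0.17,100]
  ]
}}

```text
clock: 14.65
tool_pos: [0.5358, 0.3011, 0.1493]
eef_rot: [0.736, -0.677, -0.003, 0.002]
contact_force: [0.3, -0.6, -0.0]
finger_gap: 0.0915
```

```bash
python3 -c "
from h import *
go(.536,.300,.0545,1.652)"
```

```text
shift [ 0.0013 -0.0009  0.0948] turn 0.0019 j6 1.9 t 14.7
```

>>> {"fn": "send_rows", "kwargs": {
  "rows": [
    [[0.001,-0.001,0.04],0,100],
    [[0.001,-0.001,0.07],0,100],
    [[0.001,-0.001,0.088],0,100],
    [[0.001,-0.001,0.0945],0,100],
    [[0.001,-0.001,0.0945],0,100],
    [[0.001,-0.001,0.0945],0,85],
    [[0.001,-0.001,0.0945],0,75],
    [[0.001,-0.001,0.0945],0,65],
    [[0.001,-0.001,0.0945],0,50],
    [[0.001,-0.001,0.0945],0,30]
  ]
}}

```text
clock: 15.65
tool_pos: [0.5363, 0.3004, 0.0553]
eef_rot: [0.736, -0.677, -0.003, 0.002]
contact_force: [-0.5, -0.9, 6.2]
finger_gap: 0.0602
```

>>> {"fn": "send_rows", "kwargs": {
  "rows": [
    [[0,0,0],0,20],
    [[0,0,0],0,20],
    [[0,0,0],0,20],
    [[0,0,-0.015],0,20],
    [[0,0,-0.04],0,20],
    [[0,0,-0.08],0,20],
    [[0,0,-0.1],0,20],
    [[0,0,-0.1],0,20]
  ]
}}

```text
clock: 16.45
tool_pos: [0.5385, 0.301, 0.1582]
eef_rot: [0.736, -0.677, -0.002, -0.0]
contact_force: [-0.5, -1.0, -1.3]
finger_gap: 0.0597
```

Run:
```python
from h import *
go(.5412,-.0052,.04,1.48)
```

```text
shift [0.3058 0.0225 0.1172] turn 0.174 j6 1.9 t 16.4
```

>>> {"fn": "send_rows", "kwargs": {
  "rows": [
    [[0.306,0.0225,0.0],0.174,20],
    [[0.306,0.0225,0.0],0.174,20],
    [[0.306,0.0225,0.0],0.174,20],
    [[0.306,0.0225,0.0],0.174,20],
    [[0.306,0.0225,0.0],0.174,20],
    [[0.306,0.0225,0.0],0.174,20],
    [[0.306,0.0225,0.03],0.174,20],
    [[0.306,0.0225,0.08],0.174,20],
    [[0.306,0.0225,0.115],0.174,20],
    [[0.306,0.0225,0.117],0.174,20]
  ]
}}

```text
clock: 17.45
tool_pos: [0.5377, -0.0053, 0.0359]
eef_rot: [-0.674, 0.739, 0.005, -0.003]
contact_force: [0.6, 0.6, -1.9]
finger_gap: 0.0602
```

Run:
```python
from h import *
go(.5412,-.0052,.0075,1.48)
```

```text
shift [-0.0003 -0.0038  0.0283] turn -0.0005 j6 1.54 t 17.4
```

>>> {"fn": "send_rows", "kwargs": {
  "rows": [
    [[0,-0.003,0.012],0,20],
    [[0,-0.003,0.023],0,20],
    [[0,-0.003,0.028],0,20],
    [[0,-0.003,0.028],0,20],
    [[0,-0.003,0.028],0,70],
    [[0,-0.003,0.028],0,90],
    [[0,-0.003,0.028],0,100],
    [[0,-0.003,0.028],0,100],
    [[0,-0.003,0.01],0,100],
    [[0,-0.003,-0.03],0,100]
  ]
}}

```text
clock: 18.45
tool_pos: [0.5393, -0.0055, 0.0644]
eef_rot: [-0.674, 0.739, 0.007, -0.004]
contact_force: [1.3, -0.6, 1.2]
finger_gap: 0.0912
```

>>> {"fn": "send_rows", "kwargs": {
  "rows": [
    [[0,0,-0.05],0,100],
    [[0.02,0,-0.1],0,100],
    [[0.05,0.0,-0.13],0,100],
    [[0.07,0.0,-0.13],0,100],
    [[0.07,0.0,-0.13],0,100]
  ]
}}

```text
clock: 18.95
tool_pos: [0.5353, -0.078, 0.1954]
eef_rot: [-0.673, 0.739, 0.006, -0.004]
contact_force: [0.3, 1.0, 0.5]
finger_gap: 0.0914
```

Run:
```python
from look import *
print(sensors.get_state()["tool_pos"])
look(dict(light_blank_mid=[.537,.300,.042,.08],press_bed_top=[.5405,.299,.033,.085]),"pics/g3.png",dict(press_bed_top=["light_blank_mid"]))
go(.537,.300,.15,1.652)
```

```text
[ 0.53531902 -0.07797683  0.19540727]
light_blank_mid (0, 1, 3) [0.5351 0.2986 0.042  0.0955] 233 [2001, 1480]
light_blank_mid (0, 1, 2, 3) [0.5359 0.2982 0.0402 0.0945] 211 [2001, 1480]
press_bed_top (0, 1, 3) [0.5408 0.2988 0.033  0.1085] 346 [910, 417]
press_bed_top (0, 1, 2, 3) [0.5411 0.2978 0.0304 0.0923] 342 [910, 417]
shift [-0.3735  0.0309  0.0455] turn -0.1717 j6 1.41 t 19.2
```

View pics/g3.png

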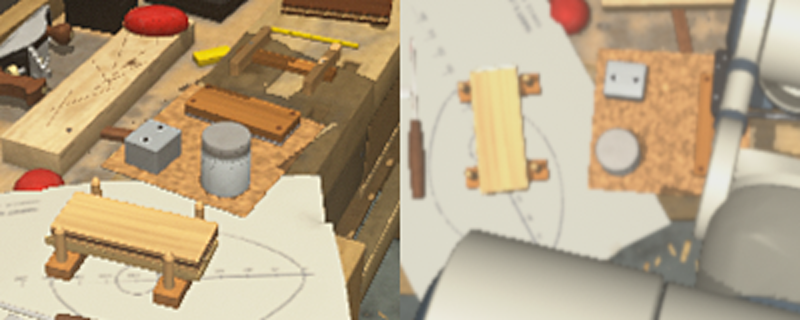

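>>> {"fn": "send_rows", "kwargs": {
  "rows": [
    [[-0.373,0.031,0.02],-0.17,100],
    [[-0.373,0.031,0.02],-0.17,100],
    [[-0.373,0.031,0.02],-0.17,100],
    [[-0.373,0.031,0.02],-0.17,100],
    [[-0.373,0.031,0.045],-0.17,100],
    [[-0.373,0.031,0.045],-0.17,100],
    [[-0.373,0.031,0.045],-0.17,100],
    [[-0.373,0.031,0.045],-0.17,100],
    [[-0.373,0.031,0.045],-0.17,100],
    [[-0.373,0.031,0.045],-0.17,100]
  ]
}}

```text
clock: 20.25
tool_pos: [0.5361, 0.3003, 0.1499]
eef_rot: [0.735, -0.678, -0.008, 0.005]
contact_force: [-0.3, -0.9, 0.1]
finger_gap: 0.091
```

```bash
python3 -c "
from h import *
go(.5355,.2985,.024,1.665)"
```

```text
shift [ 0.0025 -0.0015  0.1259] turn -0.0127 j6 1.89 t 20.2
```

>>> {"fn": "send_rows", "kwargs": {
  "rows": [
    [[0.0025,-0.0015,0.04],-0.013,100],
    [[0.0025,-0.0015,0.08],-0.013,100],
    [[0.0025,-0.0015,0.11],-0.013,100],
    [[0.0025,-0.0015,0.124],-0.013,100],
    [[0.0025,-0.0015,0.126],-0.013,100],
    [[0.0025,-0.0015,0.126],-0.013,90],
    [[0.0025,-0.0015,0.126],-0.013,80],
    [[0.0025,-0.0015,0.126],-0.013,70],
    [[0.0025,-0.0015,0.126],-0.013,50],
    [[0.0025,-0.0015,0.126],-0.013,30]
  ]
}}

```text
clock: 21.25
tool_pos: [0.5361, 0.2987, 0.0251]
eef_rot: [0.74, -0.673, -0.008, 0.004]
contact_force: [-0.0, -0.6, 8.9]
finger_gap: 0.0656
```

>>> {"fn": "send_rows", "kwargs": {
  "rows": [
    [[0,0,0],0,20],
    [[0,0,0],0,20],
    [[0,0,0],0,20],
    [[0,0,-0.02],0,20],
    [[0,0,-0.05],0,20],
    [[0,0,-0.09],0,20],
    [[0,0,-0.13],0,20],
    [[0,0,-0.13],0,20],
    [[0,0,-0.13],0,20]
  ]
}}

```text
clock: 22.15
tool_pos: [0.5385, 0.2981, 0.1556]
eef_rot: [0.74, -0.673, -0.008, 0.003]
contact_force: [-0.8, -0.8, -2.3]
finger_gap: 0.0658
```

Run:
```python
from h import *
go(.540,-.1647,.13,1.543)
```

```text
shift [0.4611 0.042  0.023 ] turn 0.1225 j6 1.87 t 22.1
```

>>> {"fn": "send_rows", "kwargs": {
  "rows": [
    [[0.46,0.042,0.02],0.12,20],
    [[0.46,0.042,0.02],0.12,20],
    [[0.46,0.042,0.02],0.12,20],
    [[0.46,0.042,0.02],0.12,20],
    [[0.46,0.042,0.02],0.12,20],
    [[0.46,0.042,0.02],0.12,20],
    [[0.46,0.042,0.02],0.12,20],
    [[0.46,0.042,0.02],0.12,20],
    [[0.46,0.042,0.02],0.12,20],
    [[0.46,0.042,0.02],0.12,20]
  ]
}}

```text
clock: 23.15
tool_pos: [0.539, -0.1679, 0.1312]
eef_rot: [-0.697, 0.717, 0.008, -0.004]
contact_force: [-0.4, 0.9, -1.4]
finger_gap: 0.0658
```

>>> {"fn": "send_rows", "kwargs": {
  "rows": [
    [[0,0,0],0,20],
    [[0,0,0],0,20]
  ]
}}

```text
clock: 23.35
tool_pos: [0.5381, -0.1673, 0.13]
eef_rot: [-0.697, 0.717, 0.009, -0.005]
contact_force: [-0.0, 0.3, -2.3]
finger_gap: 0.0661
```

Run:
```python
from look import *
s=sensors.get_state();print(s["tool_pos"])
look(dict(light_blank_mid=[*s["tool_pos"][:2],s["tool_pos"][2]+.018,-.028]),"pics/g4.png")
go(.540,-.1647,.03,1.543)
```

```text
[ 0.53810076 -0.16726264  0.13002307]
light_blank_mid (0, 1, 3) [ 0.5357 -0.162   0.148   0.0042] 293 [776]
light_blank_mid (0, 1, 2, 3) [ 0.5367 -0.1631  0.1476 -0.0074] 293 [776]
shift [-0.0012 -0.0028  0.1011] turn 0.0008 j6 1.19 t 23.6
```

View pics/g4.png

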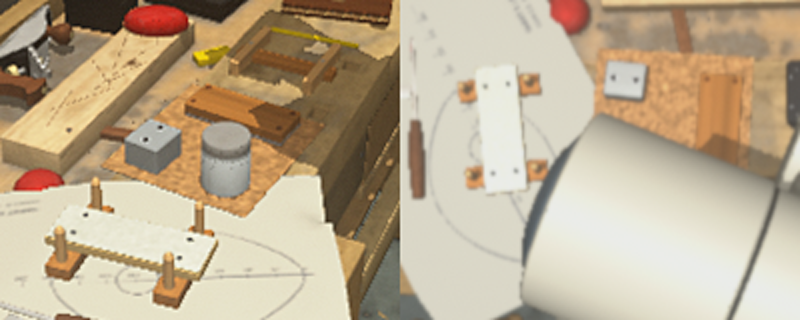

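>>> {"fn": "send_rows", "kwargs": {
  "rows": [
    [[-0.001,-0.003,0.04],0,20],
    [[-0.001,-0.003,0.07],0,20],
    [[-0.001,-0.003,0.09],0,20],
    [[-0.001,-0.003,0.1],0,20],
    [[-0.001,-0.003,0.1],0,20],
    [[-0.001,-0.003,0.1],0,20]
  ]
}}

```text
clock: 24.15
tool_pos: [0.5408, -0.1648, 0.0318]
eef_rot: [-0.698, 0.716, 0.008, -0.004]
contact_force: [0.1, -0.2, -0.8]
finger_gap: 0.0663
```

Run:
```python
from look import *
look(dict(press_bed_top=[.5405,.299,.033,.085],light_blank_mid=[.54,-.165,.05,-.028]))
go(.540,-.1647,.0175,1.543)
```

```text
press_bed_top (0, 1, 3) [0.5403 0.2999 0.033  0.0937] 431 [2534, 1886]
press_bed_top (0, 1, 2, 3) [0.5413 0.2979 0.0294 0.0964] 382 [2534, 1886]
light_blank_mid (0, 1, 3) [ 0.5399 -0.1607  0.05   -0.0401] 3679 [757, 1787]
light_blank_mid (0, 1, 2, 3) [ 0.5399 -0.1614  0.0496 -0.0395] 3672 [757, 1787]
shift [-0.0003  0.0004  0.0142] turn 0.0008 j6 1.2 t 24.4
```

>>> {"fn": "send_rows", "kwargs": {
  "rows": [
    [[0,0,0.007],0,20],
    [[0,0,0.012],0,20],
    [[0,0,0.0145],0,20],
    [[0,0,0.0145],0,20],
    [[0,0,0.0145],0,80],
    [[0,0,0.0145],0,90],
    [[0,0,0.0145],0,100],
    [[0,0,0.0145],0,100],
    [[0,0,0.0145],0,100]
  ]
}}

```text
clock: 25.35
tool_pos: [0.5403, -0.165, 0.0172]
eef_rot: [-0.697, 0.717, 0.008, -0.004]
contact_force: [0.7, -0.2, -0.8]
finger_gap: 0.0912
```

>>> {"fn": "send_rows", "kwargs": {
  "rows": [
    [[0,0,-0.02],0,100],
    [[0,0,-0.06],0,100],
    [[0.03,0,-0.1],0,100],
    [[0.08,0,-0.12],0,100],
    [[0.13,0,-0.12],0,100],
    [[0.18,0,-0.12],0,100],
    [[0.2,0,-0.12],0,100],
    [[0.2,0,-0.12],0,100],
    [[0.2,0,-0.12],0,100]
  ]
}}

```text
clock: 26.25
tool_pos: [0.5366, -0.3655, 0.1358]
eef_rot: [-0.697, 0.717, 0.008, -0.004]
contact_force: [-0.3, 0.2, 0.3]
finger_gap: 0.0909
```

Run:
```python
from look import *
print(sensors.get_state()["tool_pos"])
im={c:vision.snapshot(c) for c in CAM}
ms={}
for n,p0 in dict(light_blank_mid=[.54,-.165,.034,-.028],drying_rack_top=[.54,-.165,.025,-.028],caul_mid=[.541,-.005,.013,-.09]).items():
    ms[n]={c:mask(c,n,proj(c,p0[:3])[0]) for c in CAM}
    ig={c:cv2.dilate(ms["light_blank_mid"][c],np.ones((5,5),np.uint8)) for c in CAM} if n[0]=="d" else {}
    print(n,[fit(n,p0,{k:v},(0,1,3),ig)[:2] for k,v in ms[n].items()],fit(n,p0,ms[n],(0,1,3),ig))
go(.532,-.3655,.10,1.784)
a=np.hstack([im["scene"][160:280,290:440],im["top"][180:300,370:520]]); cv2.imwrite("pics/g5.png",cv2.resize(a,None,fx=2.6,fy=2.6,interpolation=cv2.INTER_CUBIC))
```

```text
[ 0.53655009 -0.36547532  0.13582025]Traceback (most recent call last):
  File "<stdin>", line 8, in <module>
  File "h.py", line 40, in fit
    o=minimize(cost,q,method="Nelder-Mead",options=dict(initial_simplex=sx,xatol=.005,fatol=.2,maxiter=150)); q=o.x
    res = _minimize_neldermead(fun, x0, args, callback, bounds=bounds,
                               **options)
    fsim[k] = func(sim[k])
              ~~~~^^^^^^^^
    fx = function(np.copy(x), *(wrapper_args + args))
  File "h.py", line 33, in cost
    x=sil(c,n,p)^m
      ~~~~~~~~~~^~
TypeError: unsupported operand type(s) for ^: 'int' and 'NoneType'
```

Run:
```python
from look import *
im={c:vision.snapshot(c) for c in CAM}
n="light_blank_mid";p0=[.54,-.165,.034,-.028]
for c in CAM:
    m=mask(c,n,proj(c,p0[:3])[0])
    if m is not None: print(c,fit(n,p0,{c:m}))
print([np.round(back("top",(510,v),z)[:2],3) for v in(210,270) for z in(0,.05)])
go(.532,-.3655,.06,1.784)
a=np.hstack([im["scene"][140:260,290:440],cv2.imread("pics/top0.png")[180:300,420:570]]); cv2.imwrite("pics/g5.png",cv2.resize(a,None,fx=2.6,fy=2.6,interpolation=cv2.INTER_CUBIC))
```

```text
scene (array([ 0.54050801, -0.16488856,  0.034     , -0.01301012]), np.float64(61.25), [996])
[array([ 0.627, -0.471]), array([ 0.616, -0.453]), array([ 0.455, -0.459]), array([ 0.45 , -0.441])]
shift [0.001  0.0038 0.0764] turn -0.2394 j6 0.91 t 26.6
```

View pics/g5.png

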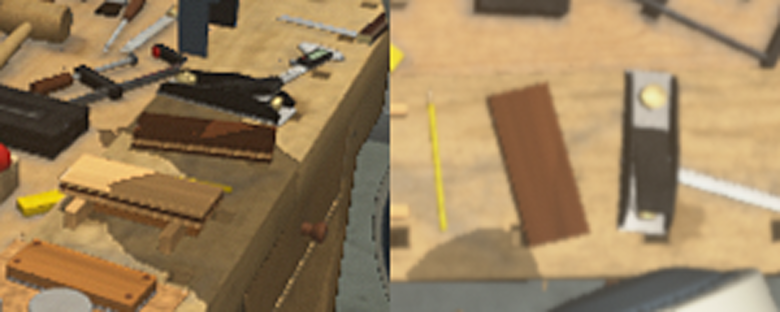

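Light lamination lies on the rack, fitted at (0.5405, -0.165). The plane next to the dark blank is low enough for the gripper body to clear it.

>>> {"fn": "send_rows", "kwargs": {
  "rows": [
    [[0.001,0.004,0.03],-0.12,100],
    [[0.001,0.004,0.06],-0.24,100],
    [[0.001,0.004,0.076],-0.24,100],
    [[0.001,0.004,0.076],-0.24,100],
    [[0.001,0.004,0.076],-0.24,100]
  ]
}}

```text
clock: 27.15
tool_pos: [0.5321, -0.3656, 0.0608]
eef_rot: [0.778, -0.628, -0.008, 0.003]
contact_force: [0.1, -0.5, 0.2]
finger_gap: 0.0914
```

Run:
```python
from h import *
go(.532,-.3655,.005,1.784)
```

```text
shift [ 0.0004 -0.0007  0.0558] turn 0.0002 j6 0.67 t 27.1
```

>>> {"fn": "send_rows", "kwargs": {
  "rows": [
    [[0,-0.001,0.03],0,100],
    [[0,-0.001,0.05],0,100],
    [[0,-0.001,0.056],0,100],
    [[0,-0.001,0.056],0,100],
    [[0,-0.001,0.056],0,90],
    [[0,-0.001,0.056],0,80],
    [[0,-0.001,0.056],0,70],
    [[0,-0.001,0.056],0,50],
    [[0,-0.001,0.056],0,30],
    [[0,-0.001,0.056],0,20]
  ]
}}

```text
clock: 28.15
tool_pos: [0.5325, -0.3653, 0.0056]
eef_rot: [0.778, -0.628, -0.008, 0.003]
contact_force: [-0.7, 0.1, 7.0]
finger_gap: 0.0658
```

>>> {"fn": "send_rows", "kwargs": {
  "rows": [
    [[0,0,0],0,20],
    [[0,0,0],0,20],
    [[0,0,0],0,20],
    [[0,0,-0.02],0,20],
    [[0,0,-0.06],0,20],
    [[0,0,-0.1],0,20],
    [[0,0,-0.14],0,20],
    [[0,0,-0.15],0,20],
    [[0,0,-0.15],0,20]
  ]
}}

```text
clock: 29.05
tool_pos: [0.5354, -0.3665, 0.1571]
eef_rot: [0.778, -0.628, -0.006, 0.003]
contact_force: [0.1, 0.4, -1.9]
finger_gap: 0.0657
```

Run:
```python
from h import *
go(.5405,.299,.15,1.665)
```

```text
shift [-0.6493 -0.146   0.009 ] turn 0.1192 j6 0.67 t 29.1
```

>>> {"fn": "send_rows", "kwargs": {
  "rows": [
    [[-0.649,-0.146,0.0],0.119,20],
    [[-0.649,-0.146,0.0],0.119,20],
    [[-0.649,-0.146,0.0],0.119,20],
    [[-0.649,-0.146,0.0],0.119,20],
    [[-0.649,-0.146,0.0],0.119,20],
    [[-0.649,-0.146,0.0],0.119,20],
    [[-0.649,-0.146,0.0],0.119,20],
    [[-0.649,-0.146,0.0],0.119,20],
    [[-0.649,-0.146,0.0],0.119,20],
    [[-0.649,-0.146,0.0],0.119,20]
  ]
}}

```text
clock: 30.05
tool_pos: [0.5378, 0.1358, 0.1562]
eef_rot: [0.74, -0.673, -0.007, 0.004]
contact_force: [0.9, -0.1, -1.1]
finger_gap: 0.0659
```

Run:
```python
from h import *
go(.5405,.299,.12,1.665)
```

```text
shift [-0.162  -0.0186  0.0366] turn 0.0001 j6 1.61 t 30.1
```

>>> {"fn": "send_rows", "kwargs": {
  "rows": [
    [[-0.162,-0.0186,0.01],0,20],
    [[-0.162,-0.0186,0.01],0,20],
    [[-0.162,-0.0186,0.01],0,20],
    [[-0.162,-0.0186,0.036],0,20],
    [[-0.162,-0.0186,0.036],0,20],
    [[-0.162,-0.0186,0.036],0,20],
    [[-0.162,-0.0186,0.036],0,20],
    [[-0.162,-0.0186,0.036],0,20]
  ]
}}

```text
clock: 30.85
tool_pos: [0.541, 0.298, 0.1211]
eef_rot: [0.739, -0.673, -0.007, 0.004]
contact_force: [0.0, 0.4, -1.7]
finger_gap: 0.0654
```

Run:
```python
from look import *
im={c:vision.snapshot(c) for c in CAM}
for n,p0 in dict(dark_blank_mid=[.5405,.299,.125,.094],light_blank_mid=[.54,-.165,.034,-.028],drying_rack_top=[.54,-.165,.025,-.028],caul_mid=[.541,-.005,.013,-.09]).items():
    ms={c:mask(c,n,proj(c,p0[:3])[0]) for c in CAM}; ms={c:m for c,m in ms.items() if m is not None}
    if n[0]=="l": lm=ms
    ig={c:cv2.dilate(lm[c],np.ones((5,5),np.uint8)) for c in lm} if n[0:2]=="dr" else {}
    for k in [list(ms)]+[[c] for c in ms]: print(n,k,[np.round(v,4) for v in fit(n,p0,{c:ms[c] for c in k},(0,1,3),ig)[:2]])
go(.5405,.299,.042,1.665)
a=np.hstack([im["scene"][230:350,200:350],im["top"][180:300,340:490]]); cv2.imwrite("pics/g6.png",cv2.resize(a,None,fx=2.6,fy=2.6,interpolation=cv2.INTER_CUBIC))
```

```text
dark_blank_mid ['scene'] [array([0.5409, 0.2995, 0.125 , 0.1   ]), np.float64(655.8125)]
dark_blank_mid ['scene'] [array([0.5409, 0.2995, 0.125 , 0.1   ]), np.float64(655.8125)]
light_blank_mid ['scene', 'top'] [array([ 0.54  , -0.1656,  0.034 , -0.0176]), np.float64(147.0625)]
light_blank_mid ['scene'] [array([ 0.5404, -0.1644,  0.034 , -0.0073]), np.float64(79.125)]
light_blank_mid ['top'] [array([ 0.5394, -0.1659,  0.034 , -0.0142]), np.float64(57.625)]
drying_rack_top ['scene', 'top'] [array([ 0.5404, -0.1658,  0.025 , -0.0366]), np.float64(122.3125)]
drying_rack_top ['scene'] [array([ 0.5409, -0.1665,  0.025 , -0.0345]), np.float64(54.0)]
drying_rack_top ['top'] [array([ 0.5405, -0.1642,  0.025 , -0.0357]), np.float64(68.6875)]
caul_mid ['scene', 'top'] [array([ 0.5403, -0.006 ,  0.013 , -0.0964]), np.float64(179.75)]
caul_mid ['scene'] [array([ 0.5402, -0.0057,  0.013 , -0.1045]), np.float64(114.5)]
caul_mid ['top'] [array([ 0.5394, -0.0062,  0.013 , -0.1026]), np.float64(61.4375)]
shift [ 0.0003 -0.0012  0.0786] turn 0.0 j6 1.88 t 31.4
```

View pics/g6.png

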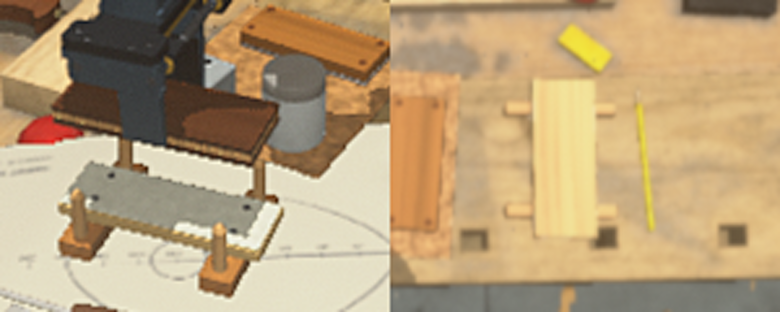

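>>> {"fn": "send_rows", "kwargs": {
  "rows": [
    [[0,-0.001,0.03],0,20],
    [[0,-0.001,0.05],0,20],
    [[0,-0.001,0.065],0,20],
    [[0,-0.001,0.075],0,20],
    [[0,-0.001,0.079],0,20],
    [[0,-0.001,0.081],0,20],
    [[0,-0.001,0.0815],0,20],
    [[0,-0.001,0.0815],0,20]
  ]
}}

```text
clock: 32.15
tool_pos: [0.5406, 0.2994, 0.0397]
eef_rot: [0.74, -0.673, -0.007, 0.004]
contact_force: [0.0, 0.1, -1.5]
finger_gap: 0.0657
```

Run:
```python
from h import *
go(.5405,.299,.0383,1.665)
print(sensors.get_state()["contact_force"])
```

```text
shift [0.0004 0.0001 0.0014] turn 0.0001 j6 1.87 t 32.1
[ 0.04471625  0.13109616 -1.48796282]
```

Lower the last millimetre, release, retreat above and across to the mat side.

>>> {"fn": "send_rows", "kwargs": {
  "rows": [
    [[0,0,0.001],0,20],
    [[0,0,0.0015],0,20],
    [[0,0,0.0015],0,20],
    [[0,0,0.0015],0,80],
    [[0,0,0.0015],0,90],
    [[0,0,0.0015],0,100],
    [[0,0,0.0015],0,100],
    [[0,0,0.0015],0,100],
    [[0,0,0.0015],0,100]
  ]
}}

```text
clock: 33.05
tool_pos: [0.5405, 0.2994, 0.0382]
eef_rot: [0.74, -0.673, -0.007, 0.004]
contact_force: [-0.3, 0.5, -0.2]
finger_gap: 0.0917
```

>>> {"fn": "send_rows", "kwargs": {
  "rows": [
    [[0,0,-0.04],0,100],
    [[0,0,-0.08],0,100],
    [[0.0,0,-0.12],0,100],
    [[0.05,0,-0.13],0,100],
    [[0.1,0,-0.13],0,100],
    [[0.15,0,-0.13],0,100],
    [[0.2,0,-0.13],0,100],
    [[0.25,0,-0.13],0,100],
    [[0.3,0.0,-0.13],0,100],
    [[0.3,0.0,-0.13],0,100]
  ]
}}

```text
clock: 34.05
tool_pos: [0.5713, -0.005, 0.1669]
eef_rot: [0.738, -0.675, -0.006, 0.004]
contact_force: [-0.0, 1.5, 0.1]
finger_gap: 0.0912
```

Run:
```python
from look import *
look(dict(dark_blank_mid=[.5405,.299,.042,.094],press_bed_top=[.5405,.299,.033,.094]),"pics/g7.png",dict(press_bed_top=["dark_blank_mid"]),dict(dark_blank_mid={c:proj(c,[.54,.299,.042])[0] for c in CAM}))
go(.5400,-.0055,.05,1.472)
```

```text
dark_blank_mid (0, 1, 3) [0.5405 0.2985 0.042  0.1071] 277 [1945, 1483]
dark_blank_mid (0, 1, 2, 3) [0.5413 0.2983 0.0409 0.0974] 256 [1945, 1483]
press_bed_top (0, 1, 3) [0.54   0.3003 0.033  0.0907] 268 [1127, 389]
press_bed_top (0, 1, 2, 3) [0.5407 0.2991 0.0312 0.0874] 258 [1127, 389]
shift [0.0047 0.0294 0.1173] turn 0.1947 j6 1.37 t 34.4
```

View pics/g7.png

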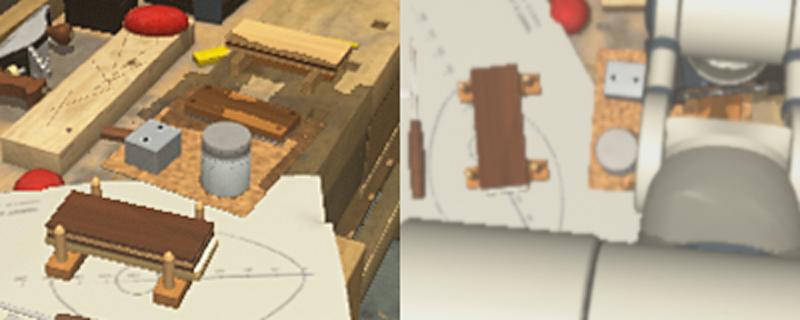

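Run:
```python
from look import *
im=vision.snapshot("top"); 
def at(l,y): return [.5405+l*np.cos(.094)-y*np.sin(.094),.299+l*np.sin(.094)+y*np.cos(.094)]
for y in(-.02,0,.02):
  for s in(1,-1):
    L=np.arange(.070,.104,.002); uv=np.array([proj("top",[*at(s*l,y),.042])[0] for l in L],np.float32)
    v=cv2.remap(im,uv[:,0].reshape(1,-1),uv[:,1].reshape(1,-1),cv2.INTER_LINEAR).mean(2)[0].astype(int); print(s,y,list(v))
cv2.imwrite("pics/g8.png",np.hstack([cv2.resize(im[205:285,205:275],None,fx=5,fy=5,interpolation=cv2.INTER_CUBIC),cv2.resize(vision.snapshot("scene")[280:360,215:305],None,fx=5,fy=5,interpolation=cv2.INTER_CUBIC)]))
```

```text
1 -0.02 [np.int64(103), np.int64(102), np.int64(102), np.int64(103), np.int64(103), np.int64(103), np.int64(107), np.int64(119), np.int64(141), np.int64(172), np.int64(194), np.int64(207), np.int64(210), np.int64(211), np.int64(211), np.int64(210), np.int64(210)]
-1 -0.02 [np.int64(99), np.int64(99), np.int64(99), np.int64(99), np.int64(100), np.int64(103), np.int64(113), np.int64(132), np.int64(166), np.int64(190), np.int64(200), np.int64(195), np.int64(200), np.int64(202), np.int64(202), np.int64(197), np.int64(195)]
1 0 [np.int64(97), np.int64(98), np.int64(98), np.int64(98), np.int64(98), np.int64(98), np.int64(101), np.int64(115), np.int64(139), np.int64(173), np.int64(195), np.int64(207), np.int64(211), np.int64(211), np.int64(211), np.int64(211), np.int64(211)]
-1 0 [np.int64(92), np.int64(92), np.int64(92), np.int64(91), np.int64(92), np.int64(97), np.int64(110), np.int64(137), np.int64(171), np.int64(193), np.int64(198), np.int64(187), np.int64(193), np.int64(204), np.int64(210), np.int64(211), np.int64(211)]
1 0.02 [np.int64(98), np.int64(98), np.int64(98), np.int64(98), np.int64(98), np.int64(99), np.int64(101), np.int64(119), np.int64(146), np.int64(181), np.int64(200), np.int64(208), np.int64(211), np.int64(211), np.int64(211), np.int64(210), np.int64(210)]
-1 0.02 [np.int64(96), np.int64(96), np.int64(97), np.int64(97), np.int64(97), np.int64(100), np.int64(111), np.int64(146), np.int64(181), np.int64(206), np.int64(205), np.int64(191), np.int64(190), np.int64(202), np.int64(208), np.int64(211), np.int64(211)]
```

View pics/g8.png

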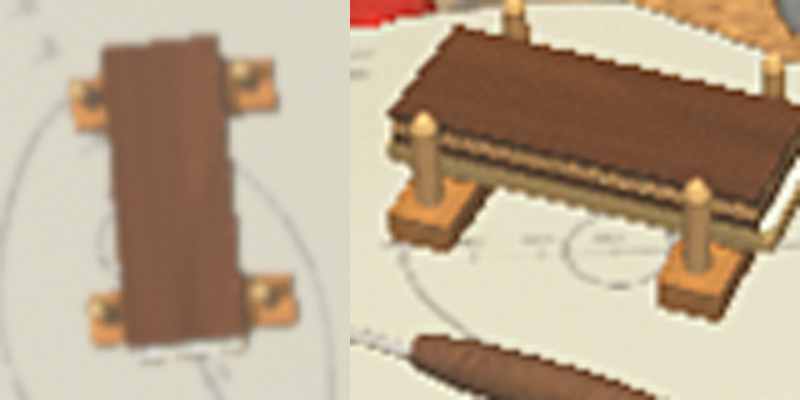

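Run:
```python
from look import *
im=vision.snapshot("top"); hsv=cv2.cvtColor(im,cv2.COLOR_BGR2HSV)
sub=hsv[205:285,205:275]
m=((sub[...,1]>95)&(sub[...,2]>150)).astype(np.uint8)
n,l,st,ce=cv2.connectedComponentsWithStats(m)
obs=[]
for i in range(1,n):
    if st[i,4]>20: print(np.round(ce[i]+[205,205],2),st[i])
def at(p,x,y,z): c,s=np.cos(p[2]),np.sin(p[2]); return [p[0]+x*c-y*s,p[1]+x*s+y*c,z]
p=(.5405,.299,.094)
for y in(.0425,-.0425):
    for x in(.062,-.062): print(x,y,np.round(proj("top",at(p,x,y,.018))[0],2))
print("blank c",proj("top",at(p,0,0,.051))[0],proj("top",at(p,0,0,.018))[0], "1mm:",proj("top",at(p,.001,0,.018))[0])
# scene: same with bearers
```

```text
[255.38 221.92] [46 12  9 10 61]
[222.38 226.02] [14 15  8 11 50]
[258.89 264.62] [50 55  9 10 73]
[225.5  268.78] [18 58  7 11 50]
0.062 0.0425 [223.55 224.45]
-0.062 0.0425 [227.22 267.63]
0.062 -0.0425 [253.27 221.09]
-0.062 -0.0425 [257.32 264.23]
blank c [238.28164806 242.4723916 ] [240.32880632 244.21515297] 1mm: [240.29767005 243.86714801]
```

The dark blank lies flat in the press, within about 2 mm of centre. Next is the caul.

>>> {"fn": "send_rows", "kwargs": {
  "rows": [
    [[0.005,0.0295,0.04],0.1,100],
    [[0.005,0.0295,0.08],0.195,100],
    [[0.005,0.0295,0.117],0.195,100],
    [[0.005,0.0295,0.117],0.195,100],
    [[0.005,0.0295,0.117],0.195,100]
  ]
}}

```text
clock: 35.0
tool_pos: [0.5402, -0.0058, 0.0508]
eef_rot: [-0.672, 0.741, 0.006, -0.005]
contact_force: [0.4, -0.3, 1.3]
finger_gap: 0.0911
```

Run:
```python
from h import *
go(.5400,-.0057,.008,1.472)
```

```text
shift [ 0.     -0.0005  0.0428] turn 0.0006 j6 1.55 t 35.0
```

>>> {"fn": "send_rows", "kwargs": {
  "rows": [
    [[0,-0.0005,0.025],0,100],
    [[0,-0.0005,0.038],0,100],
    [[0,-0.0005,0.043],0,100],
    [[0,-0.0005,0.043],0,100],
    [[0,-0.0005,0.043],0,85],
    [[0,-0.0005,0.043],0,75],
    [[0,-0.0005,0.043],0,65],
    [[0,-0.0005,0.043],0,50],
    [[0,-0.0005,0.043],0,30],
    [[0,-0.0005,0.043],0,20]
  ]
}}

```text
clock: 36.0
tool_pos: [0.5401, -0.0057, 0.0081]
eef_rot: [-0.672, 0.741, 0.006, -0.005]
contact_force: [-0.8, -0.1, 6.2]
finger_gap: 0.06
```

>>> {"fn": "send_rows", "kwargs": {
  "rows": [
    [[0,0,0],0,20],
    [[0,0,0],0,20],
    [[0,0,0],0,20],
    [[0,0,-0.02],0,20],
    [[0,0,-0.06],0,20],
    [[0,0,-0.1],0,20],
    [[0,0,-0.14],0,20],
    [[0,0,-0.15],0,20],
    [[0,0,-0.15],0,20]
  ]
}}

```text
clock: 36.9
tool_pos: [0.5432, -0.0062, 0.1593]
eef_rot: [-0.672, 0.741, 0.005, -0.004]
contact_force: [-0.5, -0.3, -3.0]
finger_gap: 0.0599
```

Run:
```python
from h import *
go(.540,.2988,.12,1.664)
```

```text
shift [-0.3032  0.0326  0.0401] turn -0.1914 j6 1.55 t 36.9
```

>>> {"fn": "send_rows", "kwargs": {
  "rows": [
    [[-0.303,0.0326,0.0],-0.19,20],
    [[-0.303,0.0326,0.0],-0.19,20],
    [[-0.303,0.0326,0.0],-0.19,20],
    [[-0.303,0.0326,0.0],-0.19,20],
    [[-0.303,0.0326,0.0],-0.19,20],
    [[-0.303,0.0326,0.02],-0.1914,20],
    [[-0.303,0.0326,0.04],-0.1914,20],
    [[-0.303,0.0326,0.04],-0.1914,20],
    [[-0.303,0.0326,0.04],-0.1914,20],
    [[-0.303,0.0326,0.04],-0.1914,20]
  ]
}}

```text
clock: 37.9
tool_pos: [0.5403, 0.2976, 0.1203]
eef_rot: [0.739, -0.674, -0.006, 0.003]
contact_force: [-0.2, 0.6, -1.6]
finger_gap: 0.06
```

Run:
```python
from look import *
look(dict(caul_mid=[.540,.2988,.125,.094]))
go(.540,.2988,.058,1.664)
```

```text
caul_mid (0, 1, 3) [0.5398 0.2969 0.125  0.0852] 698 [1096]
caul_mid (0, 1, 2, 3) [0.543  0.2941 0.1211 0.106 ] 685 [1096]
shift [-0.0006 -0.0003  0.0629] turn -0.0011 j6 1.88 t 38.1
```

>>> {"fn": "send_rows", "kwargs": {
  "rows": [
    [[-0.0006,0,0.03],0,20],
    [[-0.0006,0,0.05],0,20],
    [[-0.0006,0,0.06],0,20],
    [[-0.0006,0,0.063],0,20],
    [[-0.0006,0,0.0645],0,20],
    [[-0.0006,0,0.0645],0,20],
    [[-0.0006,0,0.0645],0,20]
  ]
}}

```text
clock: 38.8
tool_pos: [0.5401, 0.299, 0.0572]
eef_rot: [0.739, -0.674, -0.005, 0.002]
contact_force: [0.1, 0.6, -1.2]
finger_gap: 0.0599
```

Run:
```python
from h import *
go(.540,.2988,.0555,1.664); print(sensors.get_state()["contact_force"])
```

```text
shift [0.0002 0.0001 0.0017] turn -0.001 j6 1.88 t 38.8
[ 0.13377249  0.61272483 -1.2432977 ]
```

>>> {"fn": "send_rows", "kwargs": {
  "rows": [
    [[0,0,0.001],0,20],
    [[0,0,0.0017],0,20],
    [[0,0,0.0017],0,20],
    [[0,0,0.0017],0,75],
    [[0,0,0.0017],0,90],
    [[0,0,0.0017],0,100],
    [[0,0,0.0017],0,100],
    [[0,0,0.0017],0,100]
  ]
}}

```text
clock: 39.6
tool_pos: [0.5401, 0.299, 0.0554]
eef_rot: [0.739, -0.674, -0.005, 0.002]
contact_force: [0.6, 0.1, -0.3]
finger_gap: 0.0908
```

>>> {"fn": "send_rows", "kwargs": {
  "rows": [
    [[0,0,-0.04],0,100],
    [[0,0,-0.08],0,100],
    [[0.0,0,-0.12],0,100],
    [[0.05,0,-0.13],0,100],
    [[0.1,0,-0.13],0,100],
    [[0.15,0,-0.13],0,100],
    [[0.2,0,-0.13],0,100],
    [[0.25,0,-0.13],0,100],
    [[0.35,0.0,-0.13],0,100],
    [[0.35,0.0,-0.13],0,100]
  ]
}}

```text
clock: 40.6
tool_pos: [0.5734, -0.0511, 0.184]
eef_rot: [0.739, -0.674, -0.005, 0.002]
contact_force: [1.5, 0.2, 0.8]
finger_gap: 0.0912
```

Run:
```python
from look import *
im={c:vision.snapshot(c) for c in CAM}; T=dict(caul_mid=[.540,.299,.061,.094],dark_blank_mid=[.5405,.299,.042,.094],steel_weight_mid=[.602,.1247,.022,-.09],jar_mid=[.503,.1335,.0395,0])
ms={n:{c:mask(c,n,proj(c,p[:3])[0]) for c in CAM} for n,p in T.items()}
for n,p0 in T.items():
    m={c:v for c,v in ms[n].items() if v is not None}
    ig={c:cv2.dilate(ms["caul_mid"][c],np.ones((5,5),np.uint8)) for c in m if ms["caul_mid"][c] is not None} if n[0]=="d" else {}
    fr=(0,1) if n[0]=="j" else (0,1,3)
    for k in [list(m)]+[[c] for c in m]: print(n,k,[np.round(v,4) for v in fit(n,p0,{c:m[c] for c in k},fr,ig)[:2]])
print(sensors.get_state()["tool_pos"]); go(.602,.1247,.13,1.48)
a=np.hstack([cv2.resize(im["top"][200:290,200:280],None,fx=5,fy=5,interpolation=cv2.INTER_CUBIC),cv2.resize(im["scene"][270:360,215:295],None,fx=5,fy=5,interpolation=cv2.INTER_CUBIC)]); cv2.imwrite("pics/g9.png",a)
```

```text
caul_mid ['scene', 'top'] [array([0.5402, 0.2986, 0.061 , 0.0915]), np.float64(197.75)]
caul_mid ['scene'] [array([0.5404, 0.3005, 0.061 , 0.0991]), np.float64(104.75)]
caul_mid ['top'] [array([0.5391, 0.2977, 0.061 , 0.0903]), np.float64(58.5625)]
dark_blank_mid ['scene', 'top'] [array([0.5411, 0.2867, 0.042 , 0.0031]), np.float64(807.0)]
dark_blank_mid ['scene'] [array([0.5571, 0.2803, 0.042 , 0.1068]), np.float64(234.375)]
dark_blank_mid ['top'] [array([0.5388, 0.2999, 0.042 , 0.0941]), np.float64(138.4375)]
steel_weight_mid ['scene', 'top'] [array([ 0.6058,  0.1243,  0.022 , -0.0689]), np.float64(140.8125)]
steel_weight_mid ['scene'] [array([ 0.6052,  0.125 ,  0.022 , -0.0773]), np.float64(39.375)]
steel_weight_mid ['top'] [array([ 0.6044,  0.1237,  0.022 , -0.0201]), np.float64(102.6875)]
jar_mid ['scene', 'top'] [array([0.501 , 0.1328, 0.0395, 0.    ]), np.float64(138.1875)]
jar_mid ['scene'] [array([0.5033, 0.1308, 0.0395, 0.    ]), np.float64(106.1875)]
jar_mid ['top'] [array([0.5004, 0.1328, 0.0395, 0.    ]), np.float64(27.4375)]
[ 0.57353807 -0.04795347  0.18391367]
shift [-0.169  -0.0451  0.0542] turn 0.1845 j6 1.29 t 41.1
```

View pics/g9.png

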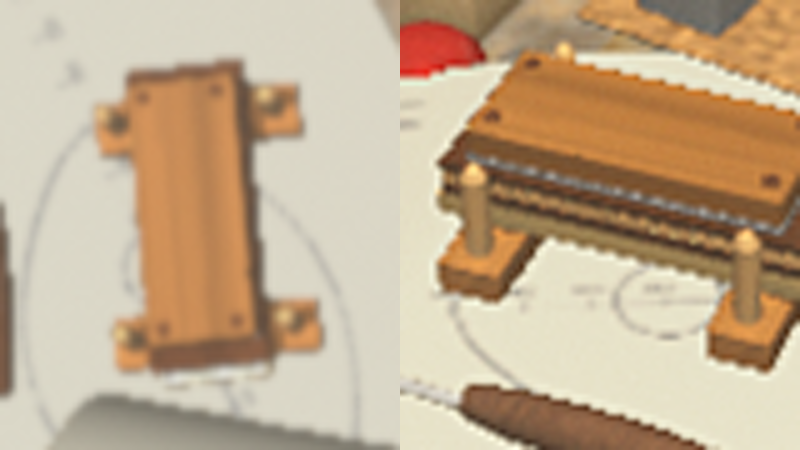

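>>> {"fn": "send_rows", "kwargs": {
  "rows": [
    [[-0.169,-0.048,0.02],0.18,100],
    [[-0.169,-0.048,0.02],0.18,100],
    [[-0.169,-0.048,0.03],0.18,100],
    [[-0.169,-0.048,0.054],0.18,100],
    [[-0.169,-0.048,0.054],0.18,100],
    [[-0.169,-0.048,0.054],0.18,100],
    [[-0.169,-0.048,0.054],0.18,100]
  ]
}}

```text
clock: 41.8
tool_pos: [0.6052, 0.1247, 0.1308]
eef_rot: [-0.676, 0.737, 0.005, -0.003]
contact_force: [0.5, -0.4, -0.0]
finger_gap: 0.0912
```

Run:
```python
from h import *
go(.6045,.1245,.0115,1.484)
```

```text
shift [ 0.0006 -0.0005  0.1193] turn 0.0007 j6 1.76 t 41.8
```

>>> {"fn": "send_rows", "kwargs": {
  "rows": [
    [[0,0,0.04],0,100],
    [[0,0,0.08],0,100],
    [[0,0,0.11],0,100],
    [[0,0,0.119],0,100],
    [[0,0,0.119],0,90],
    [[0,0,0.119],0,80],
    [[0,0,0.119],0,70],
    [[0,0,0.119],0,60],
    [[0,0,0.119],0,50],
    [[0,0,0.119],0,30]
  ]
}}

```text
clock: 42.8
tool_pos: [0.6046, 0.125, 0.0129]
eef_rot: [-0.676, 0.737, 0.004, -0.002]
contact_force: [-0.9, -2.3, 10.4]
finger_gap: 0.0565
```

>>> {"fn": "send_rows", "kwargs": {
  "rows": [
    [[0,0,0],0,20],
    [[0,0,0],0,20],
    [[0,0,0],0,20],
    [[0,0,-0.02],0,20],
    [[0,0,-0.06],0,20],
    [[0,0,-0.1],0,20],
    [[0,0,-0.14],0,20],
    [[0,0,-0.14],0,20],
    [[0,0,-0.14],0,20]
  ]
}}

```text
clock: 43.7
tool_pos: [0.6057, 0.1246, 0.153]
eef_rot: [-0.676, 0.737, 0.004, -0.002]
contact_force: [0.1, 0.4, -7.1]
finger_gap: 0.0562
```

Run:
```python
from h import *
go(.5778,.3023,.12,1.662)
```

```text
shift [-0.1746  0.0428  0.0338] turn -0.1772 j6 1.76 t 43.7
```

>>> {"fn": "send_rows", "kwargs": {
  "rows": [
    [[-0.175,0.043,0.0],-0.1,20],
    [[-0.175,0.043,0.0],-0.177,20],
    [[-0.175,0.043,0.0],-0.177,20],
    [[-0.175,0.043,0.0],-0.177,20],
    [[-0.175,0.043,0.02],-0.177,20],
    [[-0.175,0.043,0.034],-0.177,20],
    [[-0.175,0.043,0.034],-0.177,20],
    [[-0.175,0.043,0.034],-0.177,20],
    [[-0.175,0.043,0.034],-0.177,20]
  ]
}}

```text
clock: 44.6
tool_pos: [0.5782, 0.3021, 0.1201]
eef_rot: [0.738, -0.675, -0.004, 0.001]
contact_force: [0.2, 0.0, -6.0]
finger_gap: 0.0565
```

Run:
```python
from look import *
vision.snapshot("scene"); p0=[.5778,.3023,.13,.092]; m=mask("scene","steel_weight_mid",proj("scene",p0[:3])[0]); print(fit("steel_weight_mid",p0,{"scene":m}))
go(.5778,.3023,.082,1.662)
```

```text
(array([0.56033505, 0.29751276, 0.13      , 0.54608628]), np.float64(374.625), [374])
shift [0.0002 0.0002 0.0385] turn -0.001 j6 1.86 t 44.7
```

>>> {"fn": "send_rows", "kwargs": {
  "rows": [
    [[0,0,0.02],0,20],
    [[0,0,0.032],0,20],
    [[0,0,0.037],0,20],
    [[0,0,0.039],0,20],
    [[0,0,0.0395],0,20],
    [[0,0,0.0395],0,20],
    [[0,0,0.0395],0,20]
  ]
}}

```text
clock: 45.4
tool_pos: [0.5782, 0.3027, 0.0815]
eef_rot: [0.738, -0.674, -0.004, 0.001]
contact_force: [-0.6, -0.5, -6.2]
finger_gap: 0.0568
```

Run:
```python
from h import *
go(.5778,.3023,.0805,1.662); print(sensors.get_state()["contact_force"])
```

```text
shift [0.0004 0.0005 0.001 ] turn -0.0009 j6 1.86 t 45.4
[-0.58708989 -0.53726615 -6.18597138]
```

Touch down, release, lift, and go over the jar.

>>> {"fn": "send_rows", "kwargs": {
  "rows": [
    [[0,0,0.001],0,20],
    [[0,0,0.0013],0,20],
    [[0,0,0.0013],0,20],
    [[0,0,0.0013],0,70],
    [[0,0,0.0013],0,80],
    [[0,0,0.0013],0,100],
    [[0,0,0.0013],0,100],
    [[0,0,0.0013],0,100]
  ]
}}

```text
clock: 46.2
tool_pos: [0.5783, 0.3027, 0.0801]
eef_rot: [0.738, -0.674, -0.004, 0.0]
contact_force: [-0.5, -0.2, -0.2]
finger_gap: 0.0908
```

>>> {"fn": "send_rows", "kwargs": {
  "rows": [
    [[0,0,-0.04],0,100],
    [[0,0,-0.08],0,100],
    [[0,0,-0.09],0,100],
    [[0,0,-0.09],0,100],
    [[0,0,-0.09],0,100]
  ]
}}

```text
clock: 46.7
tool_pos: [0.5782, 0.3021, 0.1691]
eef_rot: [0.738, -0.674, -0.004, 0.001]
contact_force: [0.6, 0.4, 0.3]
finger_gap: 0.0912
```

Run:
```python
from h import *
go(.501,.1325,.13,1.48)
```

```text
shift [0.1621 0.092  0.039 ] turn 0.181 j6 1.87 t 46.7
```

>>> {"fn": "send_rows", "kwargs": {
  "rows": [
    [[0.162,0.092,0.0],0.1,100],
    [[0.162,0.092,0.0],0.18,100],
    [[0.162,0.092,0.0],0.18,100],
    [[0.162,0.092,0.039],0.18,100],
    [[0.162,0.092,0.039],0.18,100],
    [[0.162,0.092,0.039],0.18,100],
    [[0.162,0.092,0.039],0.18,100],
    [[0.162,0.092,0.039],0.18,100]
  ]
}}

```text
clock: 47.5
tool_pos: [0.5018, 0.1335, 0.1303]
eef_rot: [-0.675, 0.738, 0.003, -0.001]
contact_force: [-0.3, 0.5, 0.3]
finger_gap: 0.0911
```

Run:
```python
from look import *
vision.snapshot("scene"); vision.snapshot("top")
for n,p0 in dict(jar_mid=[.501,.1325,.0395,0],steel_weight_mid=[.578,.3025,.09,.092]).items():
  for c in CAM:
    m=mask(c,n,proj(c,p0[:3])[0])
    if m is not None: print(n,c,fit(n,p0,{c:m},(0,1) if n[0]=="j" else (0,1,3)))
go(.501,.1325,.018,1.48)
```

```text
jar_mid scene (array([0.50360726, 0.13143018, 0.0395    , 0.        ]), np.float64(87.8125), [830])
steel_weight_mid scene (array([0.57965232, 0.30363117, 0.09      , 0.08226095]), np.float64(46.5625), [826])
steel_weight_mid top (array([ 0.58031586,  0.30534998,  0.09      , -0.00946082]), np.float64(167.9375), [317])
shift [ 0.0008 -0.0007  0.1122] turn 0.0015 j6 1.8 t 47.8
```

>>> {"fn": "send_rows", "kwargs": {
  "rows": [
    [[0.001,0,0.04],0,100],
    [[0.001,0,0.08],0,100],
    [[0.001,0,0.105],0,100],
    [[0.001,0,0.112],0,100],
    [[0.001,0,0.112],0,90],
    [[0.001,0,0.112],0,80],
    [[0.001,0,0.112],0,70],
    [[0.001,0,0.112],0,60],
    [[0.001,0,0.112],0,40],
    [[0.001,0,0.112],0,20]
  ]
}}

```text
clock: 48.8
tool_pos: [0.501, 0.1325, 0.0192]
eef_rot: [-0.675, 0.738, 0.003, -0.0]
contact_force: [-1.5, 1.1, 11.1]
finger_gap: 0.059
```

>>> {"fn": "send_rows", "kwargs": {
  "rows": [
    [[0,0,0],0,20],
    [[0,0,0],0,20],
    [[0,0,0],0,20],
    [[0,0,-0.02],0,20],
    [[0,0,-0.06],0,20],
    [[0,0,-0.1],0,20],
    [[0,0,-0.14],0,20],
    [[0,0,-0.145],0,20],
    [[0,0,-0.145],0,20]
  ]
}}

```text
clock: 49.7
tool_pos: [0.5021, 0.132, 0.1649]
eef_rot: [-0.675, 0.738, 0.003, 0.0]
contact_force: [0.7, 0.8, -3.9]
finger_gap: 0.059
```

Run:
```python
from h import *
go(.5022,.2953,.125,1.662)
```

```text
shift [-0.1625  0.0143  0.0406] turn -0.1804 j6 1.8 t 49.7
```

>>> {"fn": "send_rows", "kwargs": {
  "rows": [
    [[-0.1625,0.014,0.0],-0.1,20],
    [[-0.1625,0.014,0.0],-0.18,20],
    [[-0.1625,0.014,0.0],-0.18,20],
    [[-0.1625,0.014,0.0],-0.18,20],
    [[-0.1625,0.014,0.02],-0.18,20],
    [[-0.1625,0.014,0.04],-0.18,20],
    [[-0.1625,0.014,0.04],-0.18,20],
    [[-0.1625,0.014,0.04],-0.18,20],
    [[-0.1625,0.014,0.04],-0.18,20]
  ]
}}

```text
clock: 50.6
tool_pos: [0.5028, 0.2951, 0.1259]
eef_rot: [0.738, -0.674, -0.002, -0.001]
contact_force: [0.2, -0.1, -2.0]
finger_gap: 0.0586
```

Run:
```python
from look import *
go(.5022,.2953,.088,1.662)
```

```text
shift [-0.0001  0.0005  0.0379] turn -0.0009 j6 1.9 t 50.6
```

>>> {"fn": "send_rows", "kwargs": {
  "rows": [
    [[0,0.0005,0.02],0,20],
    [[0,0.0005,0.032],0,20],
    [[0,0.0005,0.037],0,20],
    [[0,0.0005,0.038],0,20],
    [[0,0.0005,0.0385],0,20],
    [[0,0.0005,0.0385],0,20],
    [[0,0.0005,0.0385],0,20]
  ]
}}

```text
clock: 51.3
tool_pos: [0.5025, 0.2954, 0.0879]
eef_rot: [0.738, -0.674, -0.002, -0.001]
contact_force: [-0.2, -0.1, -2.4]
finger_gap: 0.0588
```

Run:
```python
from h import *
go(.5022,.2953,.0865,1.662); print(sensors.get_state()["contact_force"])
```

```text
shift [0.     0.0003 0.0014] turn -0.0009 j6 1.9 t 51.3
[-0.15194327 -0.12060671 -2.44746341]
```

>>> {"fn": "send_rows", "kwargs": {
  "rows": [
    [[0,0,0.001],0,20],
    [[0,0,0.0015],0,20],
    [[0,0,0.0015],0,20],
    [[0,0,0.0015],0,75],
    [[0,0,0.0015],0,85],
    [[0,0,0.0015],0,100],
    [[0,0,0.0015],0,100],
    [[0,0,0.0015],0,100]
  ]
}}

```text
clock: 52.1
tool_pos: [0.5025, 0.2954, 0.0864]
eef_rot: [0.738, -0.674, -0.002, -0.001]
contact_force: [0.1, -0.4, -0.4]
finger_gap: 0.0907
```

>>> {"fn": "send_rows", "kwargs": {
  "rows": [
    [[0,0,-0.04],0,100],
    [[0,0,-0.08],0,100],
    [[0,0,-0.11],0,100],
    [[0.05,0,-0.12],0,100],
    [[0.1,0,-0.12],0,100],
    [[0.15,0,-0.12],0,100],
    [[0.2,0,-0.12],0,100],
    [[0.3,0,-0.12],0,100],
    [[0.3,0,-0.12],0,100],
    [[0.3,0,-0.12],0,100]
  ]
}}

```text
clock: 53.1
tool_pos: [0.5303, -0.0092, 0.2049]
eef_rot: [0.737, -0.676, -0.002, -0.001]
contact_force: [0.4, 0.2, 0.8]
finger_gap: 0.0911
```

Run:
```python
from look import *
im={c:vision.snapshot(c) for c in CAM}
for n,p0 in dict(jar_mid=[.502,.2955,.1075,0],steel_weight_mid=[.578,.3025,.09,.092]).items():
  m={c:mask(c,n,proj(c,p0[:3])[0]) for c in CAM}; m={c:v for c,v in m.items() if v is not None}
  for k in [list(m)]+[[c] for c in m]: print(n,k,fit(n,p0,{c:m[c] for c in k},(0,1) if n[0]=="j" else (0,1,3))[:2])
a=np.hstack([cv2.resize(im["top"][190:300,200:280],None,fx=5,fy=5,interpolation=cv2.INTER_CUBIC),cv2.resize(im["scene"][250:360,215:295],None,fx=5,fy=5,interpolation=cv2.INTER_CUBIC)]); cv2.imwrite("pics/g10.png",a)
```

```text
jar_mid ['scene', 'top'] (array([0.50361967, 0.2939571 , 0.1075    , 0.        ]), np.float64(144.5625))
jar_mid ['scene'] (array([0.504778  , 0.29385059, 0.1075    , 0.        ]), np.float64(100.5625))
jar_mid ['top'] (array([0.50226724, 0.29329671, 0.1075    , 0.        ]), np.float64(32.6875))
steel_weight_mid ['scene', 'top'] (array([0.57916002, 0.30201266, 0.09      , 0.10926244]), np.float64(145.375))
steel_weight_mid ['scene'] (array([0.579493  , 0.30406047, 0.09      , 0.16311837]), np.float64(63.5625))
steel_weight_mid ['top'] (array([0.57822363, 0.30068729, 0.09      , 0.06579308]), np.float64(50.5625))
```

View pics/g10.png

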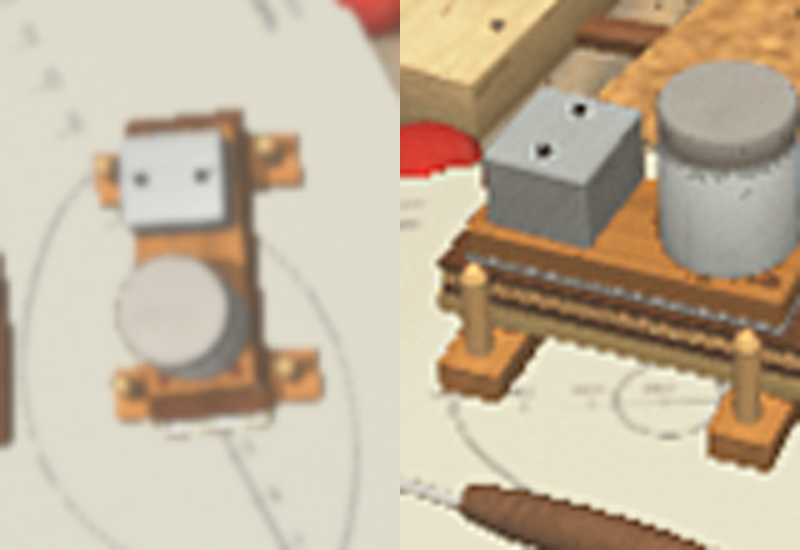

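Both weights stand within about 2 mm of the middle of their halves, and the arm is clear. Handing in.

```bash
python3 -c "
from workcell import r
print(r.finish_job())"
```

```text
the job is handed in; nothing more can be done
None
```

The job is handed in, at about 54 s of the 147 s, with the gripper clear of everything. I did it in the order asked:
- **Clearing the press:** the weight, the jar and the caul went onto the cork mat.
- **Light lamination:** it went across the drying rack.
- **Reloading:** the dark blank went into the press, the caul went on top, and the larger steel block (+x half) and the jar (−x half) went back on the caul.

What the last camera checks showed:
- **Light lamination on the rack:** centred within about 1 mm, and turned about 1° from the rack's line.
- **Dark blank:** flat between the dowels, in line with the press to about 1°. It sits 1–2 mm off centre lengthwise by the bearers and bed edge. The network fit of the press put it within 1 mm, so the two disagree slightly; I left it.
- **Caul:** within about 1 mm of its target and less than 0.5° out of square.
- **Steel weight and jar:** each upright and within about 2 mm of the middle of its half.

Some fits I set aside because the arm or other parts hid what they measured: the dark blank under the caul seen from the scene camera, and pieces held in the gripper. The two cameras disagreed on the steel weight's turn by about 5°; the combined fit is within 1° of the caul. The force readings I got at the end of each move stayed under about 12 N.

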